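# Load the miniature display tray and hook it shut

## Robot

A 6-joint arm with a two-finger parallel gripper is mounted at the origin on the work surface. World frame = base frame: x ahead of the robot, y to its left, z up, the work surface at z = 0. Lengths are in m, angles in rad, forces in N, time in s.
With the tool pointing down it reaches from about 0.25 to 0.85 m from the base axis. Payload 12.5 kg.
Tool frame: the origin (TCP) lies at the very end of the fingers, on their centre line; the grasp point (between the pads) lies env.hold_point_z behind it (env.hold_point_z is the distance from the TCP to the grasp point, in m); z points along the fingers, y is the direction in which the jaws open and shut (so a half turn about z gives the same grasp; the last joint's range is limited). The gripper opens to 93 mm and grips with 3 to 60 N. Pads are 15 mm wide; open, the fingers measure 128 mm over their backs; the gripper's body (75 mm by 188 mm) begins 65 mm behind the grasp point.
Start: joints at [-1.249, 0.351, 1.652, -0, 1.139, -0.085], TCP at [0.218, -0.505, 0.219] pointing down, gripper open.
Joint ranges: [-2.75, 2.75], [-0.79, 2.1], [0.01, 2.65], [-1.57, 4.71], [0.07, 3.14], [-2.87, 2.87]. Speed limits (rad/s): [2.22, 2.22, 2.79, 3.14, 3.14, 3.14].

## Interface

Orientations are given as a rotation vector (axis times angle).
In Python, from plant import env gives the robot as it stands.
- The arm moves only by the tool drive_tool, never from a script. Its argument "motion" is a list of rows, each an object with "xyz": the shift along the world's x, y, z in mm, a list of three; "yaw": the turn about the world's z in rad; "jaw": the finger opening in mm, from 0 to 93. A call has 1 to 12 rows; each row shifts and turns the pose as measured when the row begins; what a row does not reach is not made up. A row lasts 1/10 s, in which the tool goes at most 50 mm and 8.59 degrees, less where a joint would pass 70% of its speed; a pose out of reach is approached as far as the arm can. A call with a gripper value outside its range is refused whole. The fingers move at their own pace and stop on an object; "grip_force" is the grip in N (left out, the last holds). Time passes only in rows, so rows that do not move let the fingers close. It gives the time, the measured TCP pose, the force and the opening at its end, in the units of the state.
- env.get_state(): the state, without advancing time (a new reading comes with each control period).
- env.grab_frame(name): name is "side" or "top"; returns the picture (384x512x3 uint8, red, green, blue); there is no depth.
- env.get_calibration(name): a dict with "fx", "fy", "cx", "cy" (pixels), "T" (4x4, takes a point from camera to world coordinates). Camera axes: x right, y down, z forward; pixel columns grow to the right and rows downward; lengths in m; the calibration is good to about 2 mm. A picture is of the moment at which its call begins. get_calibration takes no time and is no camera call.
- env.close_job(): hands the job in, once; it reports no verdict.
The state is a dict: "time_s": time; "joint_pos": joint angles; "dq": joint speeds; "effort": joint torques, N m; "eef_pos": TCP position; "ee_rot": TCP orientation; "force": force on the tool from outside, world axes, zero at the start; "wrist_torque": the same for the moment, N m; "width": opening from 0.0 (shut) to 1.0 (fully open).
Only numpy, scipy, OpenCV 4.12 (cv2) and the standard library are available. Lean on these libraries where they do the work, as an engineer would, in place of code of your own. Each camera call takes 0.05 s, during which the arm holds its last target.

## Task

Pull the display case's tray all the way out by its handle and stand every miniature furniture piece from the blue mat upright on the tray's grey floor; the pieces are fragile, so grip them as lightly as you can and set them down softly. Then slide the tray slowly and fully home under the clear canopy, and only after that swing the brass hook down until it rests flat across its pin; leave the other things on the counter where they are.

Things in the scene. Friction and masses are not known exactly. Their poses are not given: they have to be found in the camera images.
- tray_floor (a point): Middle of the tray's grey floor surface, 12 mm above the counter, moving with it. x points into the case (away from the robot), y along the tray's width, z up. It reaches 70 mm either way in x, 144 in y. Its front panel (-x side) is 10 mm thick, top 52 mm above the counter; the other sides have 5 mm lips, top at 26 mm. Fully out, the canopy starts 133 mm beyond this point.
- tray_handle (a point): Middle of the tray's steel bar handle: a bar of 10 x 10 mm section, 90 mm long parallel to tray y, 38 mm above the counter, 45 mm in front of the tray's front panel (40 mm clear gap behind it), on two arms 40 mm to either side of this point; its middle can be pinched from above, closing along tray x.
- tray (a joint): How far the tray is pulled out, in m: 0 = fully home, 0.15 = fully out (end stop). It slides along its own x towards the robot when opening, with about 2 N friction, and stays where left. Keep it under 0.3 m/s.
- hook (a joint): Angle of the brass hook in rad: 0 = lying level across the pin on the tray's front (closed, its stop); grows as it is lifted, pi/2 = pointing straight up, 2.0 = stop, leaning outwards. It starts near upright. A stiff hinge (0.03 N m): it stays wherever it is left and must be pushed all the way down.
- hook_pivot (a point): Pivot of the hook, on the front end of the case's right-hand (-y) rail, 35 mm above the counter and 14 mm in front of the rail's front face. The hook turns about the case's x axis. This point turns with the hook: its y axis points along the hook's arm from pivot to end, x into the case.
- hook_end (a point): Free end of the hook's arm, 62 mm from the pivot on the arm's centreline. The arm is a brass bar 10 mm high and 8 mm thick (in case x).
- case: The display case, fixed to the counter: two dark wooden side rails 60 mm high and, starting 66 mm behind their front ends, a clear canopy 128 mm high. 346 mm wide, 180 mm deep. Origin: middle of its front face at counter level; x into the case (the tray slides along it), y along its width to the left, z up.
- mat: Thin blue felt mat, 270 x 250 mm and 3 mm thick, fixed, on which the miniatures stand at first. Origin: centre of its underside.
- dresser: Miniature wooden chest of drawers, 40 mm deep (x), 52 mm wide (y), 75 mm high, 90 g, weighted low. Origin: centre of its underside, z up; drawers face -x. May be absent. Grip it across x, about 50 mm above its base. Limits for each miniature: 80 N of finger force in all (both fingers added, so grip with under 30 N), 30 N against the tray or case.
- cot: Miniature white cot with slatted sides, 45 mm deep (x) x 58 mm wide (y) x 64 mm high, 70 g. Origin: centre of its underside, z up. May be absent. Grip it across x by the slatted sides (12 to 54 mm above its base), about 40 mm up; same force limits as the dresser.
- table_mini: Miniature table, light top on a red frame and legs with a low shelf, 44 mm deep (x) x 56 mm wide (y) x 54 mm high, 60 g. Origin: centre of its underside, z up. May be absent. Grip it across x by the top and frame (34 to 54 mm above its base), about 44 mm up; same force limits as the dresser.
- stove: Miniature black cooker with white trim, 42 mm deep (x) x 46 mm wide (y) x 58 mm high, with a 10 mm high rim at the back, 100 g. Origin: centre of its underside, z up; oven door faces -x. May be absent. Grip it across x about 42 mm above its base; same force limits as the dresser.
- boxed: Blue stock box with a white band, 70 x 100 x 60 mm, on the counter; leave alone. Origin: centre of its underside.
- pot: Empty green pen cup, 64 mm across and 80 mm high; leave alone. Origin: centre of its underside.
- ticket: Small price-ticket stand, 30 x 60 x 48 mm; leave alone. Origin: centre of its underside.
Things that resemble listed ones, but are neither listed nor needed, are in the scene too. There is more than one size of the stove; the one meant has the size given above. Of the things like the cot, leave any that is orange; of the rest the smaller one is meant.

How it is judged:
On the way, in this order (a step that is already met when the one before it is completed fails the run):
1. the tray is pulled out (value of joint tray above 0.135 m), for 0.2 s.
2. every miniature stands upright and still on the tray's floor, let go (x of dresser in the frame of tray_floor between -0.072 and 0.072 m and y of dresser in the frame of tray_floor between -0.145 and 0.145 m and z of dresser in the frame of tray_floor between -0.005 and 0.005 m and angle between each of dresser, cot, table_mini, stove's own z axis and vertical below 0.12 rad and linear speed of each of dresser, cot, table_mini, stove below 0.02 m/s and contact force between the fingers and dresser below 0.1 N and x of cot in the frame of tray_floor between -0.072 and 0.072 m and y of cot in the frame of tray_floor between -0.145 and 0.145 m and z of cot in the frame of tray_floor between -0.005 and 0.005 m and contact force between the fingers and cot below 0.1 N and x of table_mini in the frame of tray_floor between -0.072 and 0.072 m and y of table_mini in the frame of tray_floor between -0.145 and 0.145 m and z of table_mini in the frame of tray_floor between -0.005 and 0.005 m and contact force between the fingers and table_mini below 0.1 N and x of stove in the frame of tray_floor between -0.072 and 0.072 m and y of stove in the frame of tray_floor between -0.145 and 0.145 m and z of stove in the frame of tray_floor between -0.005 and 0.005 m and contact force between the fingers and stove below 0.1 N), for 0.3 s.
3. the tray is pushed fully home (value of joint tray below 0.004 m), for 0.2 s.
4. the hook is swung down onto its pin (value of joint hook below 0.06 rad), for 0.2 s.
At the end, for the whole second after the job is handed in: The tray is home (within 5 mm), the hook lies on its pin (within 0.07 rad of level), and every miniature present stands upright (within 0.12 rad) and still on the tray's floor, between its walls (value of joint tray below 0.005 m and value of joint hook below 0.07 rad and x of dresser in the frame of tray_floor between -0.072 and 0.072 m and y of dresser in the frame of tray_floor between -0.145 and 0.145 m and z of dresser in the frame of tray_floor between -0.005 and 0.005 m and angle between each of dresser, cot, table_mini, stove's own z axis and vertical below 0.12 rad and linear speed of each of dresser, cot, table_mini, stove below 0.02 m/s and x of cot in the frame of tray_floor between -0.072 and 0.072 m and y of cot in the frame of tray_floor between -0.145 and 0.145 m and z of cot in the frame of tray_floor between -0.005 and 0.005 m and x of table_mini in the frame of tray_floor between -0.072 and 0.072 m and y of table_mini in the frame of tray_floor between -0.145 and 0.145 m and z of table_mini in the frame of tray_floor between -0.005 and 0.005 m and x of stove in the frame of tray_floor between -0.072 and 0.072 m and y of stove in the frame of tray_floor between -0.145 and 0.145 m and z of stove in the frame of tray_floor between -0.005 and 0.005 m); the robot touches nothing.
It fails at once if a miniature is gripped or pressed too hard by the fingers (over 80 N in all) (contact force between the fingers and dresser above 80 N or contact force between the fingers and cot above 80 N or contact force between the fingers and table_mini above 80 N or contact force between the fingers and stove above 80 N).
It fails at once if a miniature is put down hard on, or knocked against, the case or tray (over 30 N) (contact force between any of dresser, cot, table_mini, stove and case above 30 N).
It fails at once if the tray is slammed (faster than 0.3 m/s) (velocity of joint tray above 0.3 m/s or velocity of joint tray below -0.3 m/s).
It fails at once if the hook is swung down while the tray is still out (value of joint hook below 0.3 rad and value of joint tray above 0.02 m).
It fails at once if the stock box, pen cup or ticket stand is disturbed (moved over 3 cm) (distance of any of boxed, pot, ticket from where it was at the start of the episode above 0.03 m).
Of dresser, cot, table_mini, stove only 3 to 4 are there at a start; the rules pass over those that are not, and their reading is None.
At some moment in a run one of dresser, cot, table_mini, stove may be knocked a few centimetres aside while the robot is not near it.
It also fails if it takes over 200 s, if anything falls off the work surface, if the arm or the gripper's body presses on something with over 40 N, if the wrist force passes 120 N, or if a joint passes its speed limit or range.

## Working session

There is one attempt and no reset: what is moved stays moved. The work goes in short steps, Python scripts to look and compute and a tool call to move; the robot and the scene stay as the last step left them, time stands still between calls to the robot, and variables do not carry over. Pictures are saved under pics/ and viewed, and the job is handed in when it is done.

Besides the shell and the picture viewer there is one more tool, called after "Request:" as name(argument=value, ...), one argument or row to a line, values as JSON. drive_tool: Moves the arm, as the interface text tells. Its arguments: {"type":"object","properties":{"motion":{"type":"array"},"grip_force":{"type":"number"}},"required":["motion"]}

```bash
mkdir -p pics; ls; python3 - <<'E'
from plant import env
import cv2
print(env.get_state(), env.hold_point_z)
for n in("top","side"):
    im=env.grab_frame(n); cv2.imwrite(f"pics/{n}0.png",cv2.cvtColor(im,cv2.COLOR_RGB2BGR)); print(n,env.get_calibration(n))
E
```

```text
pics
{'time_s': 0.0, 'joint_pos': array([-1.24858636e+00,  3.51235434e-01,  1.65242419e+00, -3.13620145e-05,
        1.13909596e+00, -8.46032365e-02]), 'dq': array([ 0.00150042, -0.00033058, -0.00221038, -0.00013577, -0.00162488,
       -0.00037981]), 'effort': array([-6.97636769e-04, -4.97323895e+01, -2.85256720e+01,  6.98855147e-02,
        2.56851566e-02, -1.47553010e-04]), 'eef_pos': array([ 0.21753148, -0.50477785,  0.21810183]), 'ee_rot': array([-3.07569411e+00, -6.34410920e-01,  2.60832428e-04]), 'force': array([ 0.6660539 ,  1.11494411, -0.17241772]), 'wrist_torque': array([0.04908596, 0.02291404, 0.06782099]), 'width': 1.0000048468751648} 0.0188
top {'fx': 388.84054449656975, 'fy': 388.84054449656975, 'cx': 255.14209640171865, 'cy': 185.50435208596116, 'T': array([[-0.01352803, -0.99775424,  0.0656009 ,  0.40185776],
       [-0.99958069,  0.01181468, -0.02643582,  0.01662052],
       [ 0.0256014 , -0.06593102, -0.9974957 ,  1.33438552],
       [ 0.        ,  0.        ,  0.        ,  1.        ]])}
side {'fx': 405.1274909130705, 'fy': 405.1274909130705, 'cx': 257.09137237860557, 'cy': 194.57890898798055, 'T': array([[ 0.993138  , -0.08210395,  0.08328181,  0.39814279],
       [-0.11648625, -0.75772384,  0.64209464, -0.85528825],
       [ 0.01038611, -0.64738977, -0.76208832,  1.07632862],
       [ 0.        ,  0.        ,  0.        ,  1.        ]])}
```

View pics/top0.png

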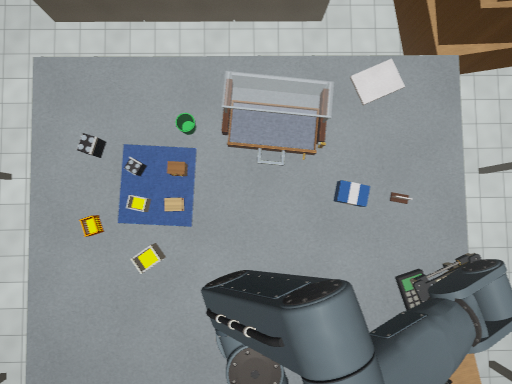

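View pics/side0.png

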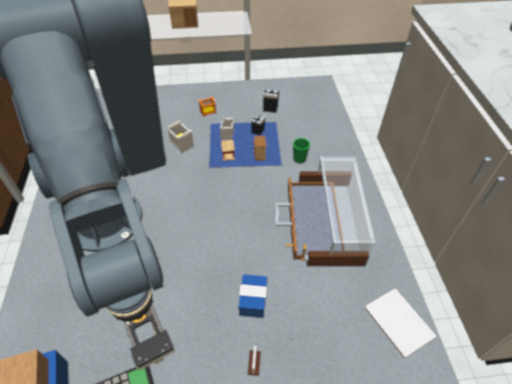

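```bash
cat > h.py <<'E'
import numpy as np, cv2
from plant import env
def cal(n):
    c=env.get_calibration(n); K=np.array([[c['fx'],0,c['cx']],[0,c['fy'],c['cy']],[0,0,1]]); T=np.array(c['T']); return K,T
def proj(n,P):
    K,T=cal(n); P=np.atleast_2d(P).astype(float); Ti=np.linalg.inv(T)
    q=(Ti[:3,:3]@P.T).T+Ti[:3,3]; q=(K@q.T).T; return q[:,:2]/q[:,2:]
def unproj(n,uv,z):
    K,T=cal(n); uv=np.atleast_2d(uv).astype(float)
    d=(T[:3,:3]@np.linalg.inv(K)@np.c_[uv,np.ones(len(uv))].T).T
    o=T[:3,3]; return o+d*((z-o[2])/d[:,2])[:,None]
def grab(n,name=None):
    im=cv2.cvtColor(env.grab_frame(n),cv2.COLOR_RGB2BGR)
    if name: cv2.imwrite('pics/'+name+'.raw.png',im)
    return im
def crop(im,x0,y0,x1,y1,s,name,lines=()):
    o=cv2.resize(im[y0:y1,x0:x1],None,fx=s,fy=s,interpolation=cv2.INTER_CUBIC)
    for a,b,c in lines:
        f=lambda p:tuple(int(round(v)) for v in ((p[0]-x0+.5)*s,(p[1]-y0+.5)*s))
        cv2.line(o,f(a),f(b),c,1,cv2.LINE_AA)
    cv2.imwrite('pics/'+name+'.png',o)
def box(n,x,y,yaw,dx,dy,z0,z1,col=(0,255,0)):
    c,s=np.cos(yaw),np.sin(yaw)
    P=[]
    for z in(z0,z1):
        for a,b in((-1,-1),(1,-1),(1,1),(-1,1)):
            u,v=a*dx/2,b*dy/2; P.append((x+c*u-s*v,y+s*u+c*v,z))
    p=proj(n,P); L=[]
    for i in range(4):
        j=(i+1)%4; L+=[(p[i],p[j],col),(p[i+4],p[j+4],(0,0,255)),(p[i],p[i+4],col)]
    return L
E
python3 - <<'E'
import cv2,h
t=cv2.imread('pics/top0.png');s=cv2.imread('pics/side0.png')
h.crop(t,65,120,215,280,5-1.25,'a1') if 0 else h.crop(t,70,125,210,275,4,'a1')
h.crop(s,155,80,325,180,4,'a2')
h.crop(t,205,60,345,175,5,'a3')
h.crop(s,260,145,385,275,4,'a4')
E
```

```text
(no output)
```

View pics/a1.png

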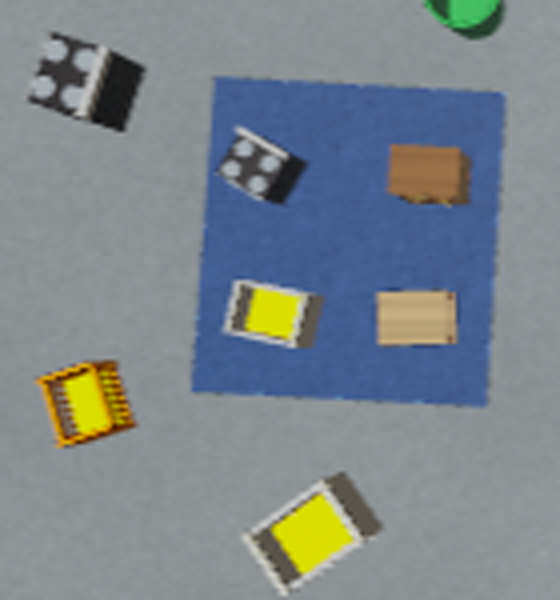

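View pics/a2.png

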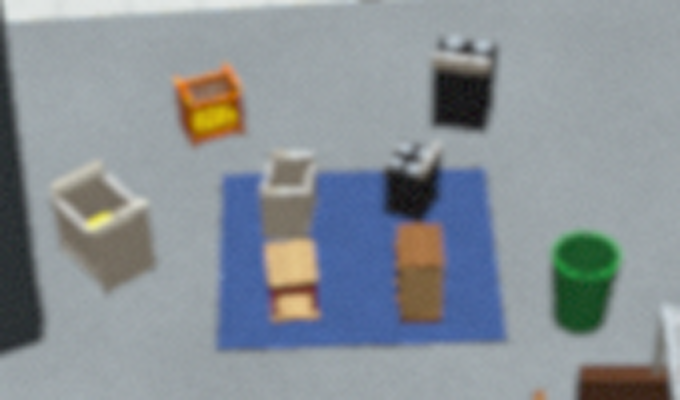

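View pics/a3.png

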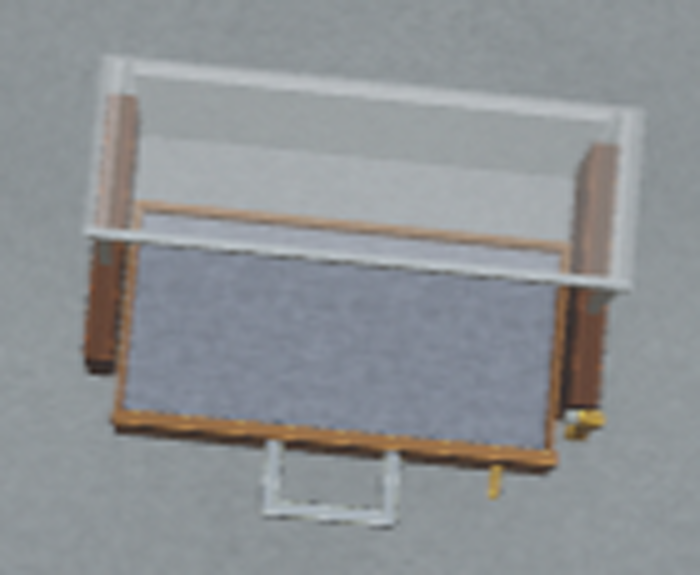

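View pics/a4.png

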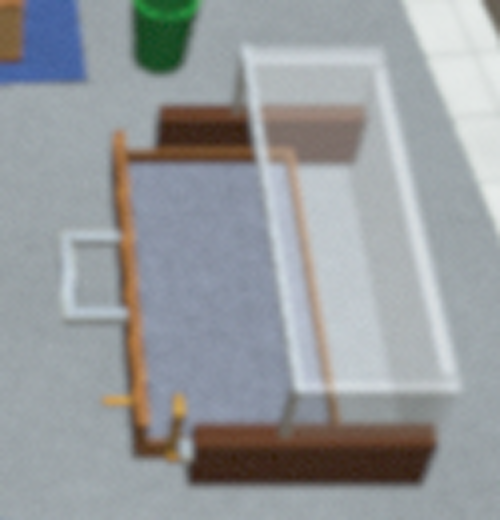

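```bash
python3 - <<'E'
import h,numpy as np
def pts(L,z,ox,oy,s): return h.unproj('top',[((a)/s+ox-.5,(b)/s+oy-.5) for a,b in L],z)
# canopy front top edge, back top
r=pts([(88,233),(630,288),(105,58),(640,108)],.128,205,60,5); print('canopy',r.round(4), np.arctan2(-(r[1]-r[0])[0],-(r[1]-r[0])[1])if 0 else 0)
d=r[0]-r[1]; print('case yaw',np.arctan2(-d[0],d[1]), np.hypot(*d[:2]))
d=r[2]-r[3]; print('case yaw',np.arctan2(-d[0],d[1]), np.hypot(*d[:2]))
r=pts([(265,514),(392,523)],.043,205,60,5); print('handle',r.round(4),r.mean(0)); d=r[0]-r[1]; print(np.arctan2(-d[0],d[1]), np.hypot(*d[:2]))
r=pts([(112,415),(556,457)],.052,205,60,5); print('panel',r.round(4),r.mean(0)); d=r[0]-r[1]; print(np.arctan2(-d[0],d[1]), np.hypot(*d[:2]))
# tops of minis: corners in a1
def q(name,L,z):
    r=pts(L,z,70,125,4); print(name,r.mean(0).round(4)); 
    for i in range(4):
        d=r[(i+1)%4]-r[i]; print('   ',np.hypot(*d[:2]).round(4),np.arctan2(d[1],d[0]).round(3))
q('dresser',[(389,146),(462,148),(460,201),(388,198)],.078)
q('table',[(376,292),(456,291),(456,344),(378,346)],.057)
q('cot',[(238,280),(311,293),(298,348),(224,332)],.067)
q('stove',[(233,137),(290,160),(268,204),(217,172)],.055)
q('bigstove',[(55,32),(108,48),(85,116),(28,98)],.1)
E
```

```text
canopy [[ 0.7327  0.0852  0.128 ]
 [ 0.6952 -0.2567  0.128 ]
 [ 0.8452  0.0736  0.128 ]
 [ 0.8113 -0.2662  0.128 ]] 0
case yaw -0.10944610183292401 0.34398394488964895
case yaw -0.09954532402523233 0.3414452785920105
handle [[ 0.5644 -0.0265  0.043 ]
 [ 0.5575 -0.1115  0.043 ]] [ 0.56096186 -0.06903402  0.043     ]
-0.0814650277687371 0.0852687947213693
panel [[ 0.6306  0.0746  0.052 ]
 [ 0.5996 -0.2212  0.052 ]] [ 0.6150803  -0.07329788  0.052     ]
-0.1043289917535351 0.29742653046537937
dresser [0.5448 0.2394 0.078 ]
    0.0588 -1.609
    0.0431 3.103
    0.0579 1.518
    0.0422 -0.018
table [0.4283 0.2498 0.057 ]
    0.065 -1.571
    0.0433 3.14
    0.0633 1.583
    0.0441 0.039
cot [0.4337 0.3676 0.067 ]
    0.0598 -1.76
    0.0454 2.915
    0.0609 1.344
    0.0432 -0.254
stove [0.5531 0.3845 0.055 ]
    0.0505 -1.967
    0.0402 2.686
    0.0496 0.999
    0.0315 -0.418
bigstove [0.6248 0.516  0.1   ]
    0.0438 -1.876
    0.0569 2.833
    0.0472 1.252
    0.0564 -0.368
```

```bash
cat > ov.py <<'E'
import h,cv2,numpy as np
def case(n,cx,cy,yaw,d):
    c,s=np.cos(yaw),np.sin(yaw)
    w=lambda u,v:(cx+c*u-s*v,cy+s*u+c*v)
    L=[]
    L+=h.box(n,*w(.066+.057,0),yaw,.114,.346,0.06,.128,(255,0,255))
    f=.083-d
    L+=h.box(n,*w(f-.075,0),yaw,.010,.298,0.0,.052)
    L+=h.box(n,*w(f,0),yaw,.140,.288,0.012,.026,(255,255,0))
    L+=h.box(n,*w(f-.125,0),yaw,.010,.09,0.033,.043,(0,255,255))
    L+=h.box(n,*w(.09,.163),yaw,.18,.02,0.0,.06,(255,0,0))
    L+=h.box(n,*w(.09,-.163),yaw,.18,.02,0.0,.06,(255,0,0))
    return L
E
python3 - <<'E'
import h,cv2,ov
t=cv2.imread('pics/top0.png');s=cv2.imread('pics/side0.png')
a=(.648,-.079,-.104,.045)
h.crop(t,205,60,345,175,5,'b3',ov.case('top',*a))
h.crop(s,260,145,385,275,4,'b4',ov.case('side',*a))
M=[('dresser',.5448,.2394,-.0,.04,.052,.003,.078),('table',.4283,.2498,0.0,.044,.056,.003,.057),('cot',.4337,.3676,-.21,.045,.058,.003,.067),('stove',.553,.3845,-.45,.042,.046,.003,.051)]
for n,i,c in(('top',t,(110,140,200,215,6)),('side',s,(205,110,275,170,8))):
    h.crop(i,*c,'b5'+n,sum([h.box(n,*m[1:]) for m in M],[]))
E
```

```text
(no output)
```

View pics/b3.png

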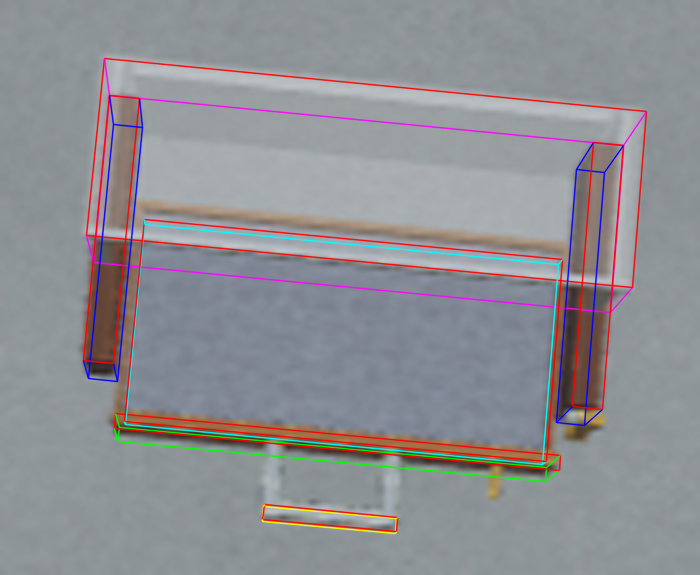

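View pics/b4.png

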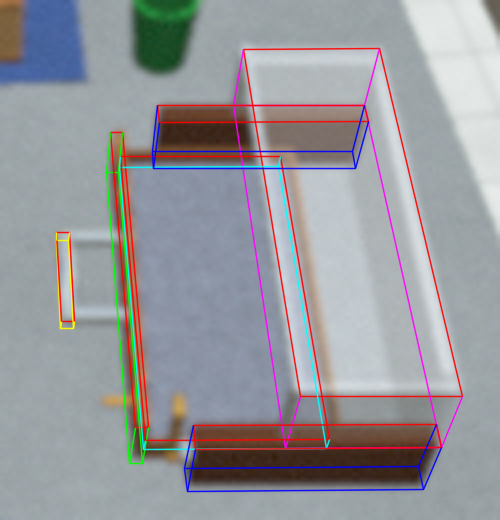

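View pics/b5top.png

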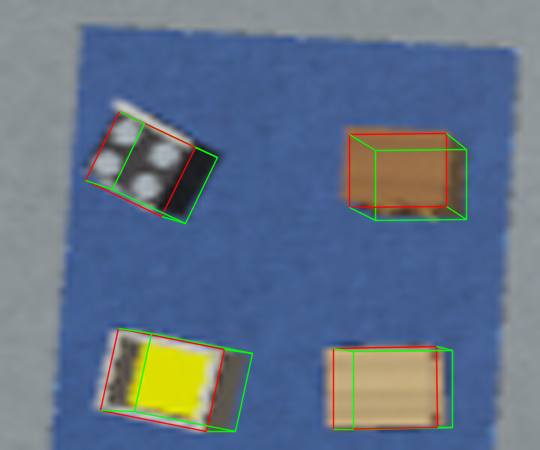

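View pics/b5side.png

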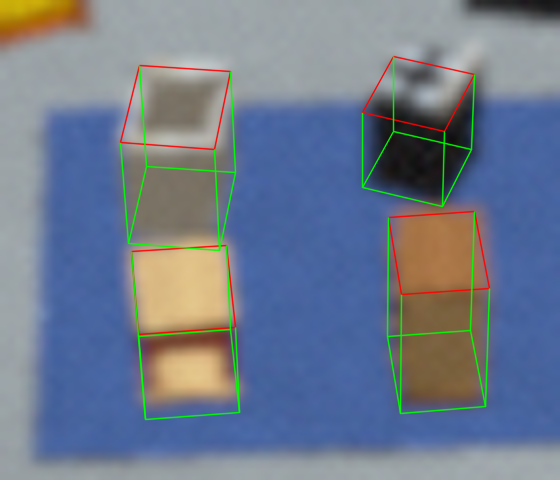

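Request:
drive_tool(
  motion=[
    {"xyz":[29,36,0],"yaw":0.09,"jaw":30},
    {"xyz":[29,36,0],"yaw":0.09,"jaw":30},
    {"xyz":[29,36,0],"yaw":0.09,"jaw":30},
    {"xyz":[29,36,0],"yaw":0.09,"jaw":30},
    {"xyz":[29,36,0],"yaw":0.09,"jaw":30},
    {"xyz":[29,36,0],"yaw":0.09,"jaw":30},
    {"xyz":[29,36,0],"yaw":0.09,"jaw":30},
    {"xyz":[29,36,0],"yaw":0.09,"jaw":30},
    {"xyz":[29,36,0],"yaw":0.09,"jaw":30},
    {"xyz":[29,36,0],"yaw":0.09,"jaw":30},
    {"xyz":[29,36,0],"yaw":0.09,"jaw":30},
    {"xyz":[29,36,0],"yaw":0.09,"jaw":30},
  ],
  grip_force=20,
)

```text
time_s: 1.3
eef_pos: [0.5716, -0.0565, 0.2157]
ee_rot: [-2.274, -2.163, 0.005]
force: [0.5, -1.9, 0.5]
width: 0.325
```

```bash
cat >> h.py <<'E'
def jaw_ang():
    from scipy.spatial.transform import Rotation as R
    s=env.get_state(); y=R.from_rotvec(s['ee_rot']).as_matrix()[:,1]; return np.arctan2(y[1],y[0])
def st():
    s=env.get_state(); print('t',round(s['time_s'],2),'tcp',(s['eef_pos']*1000).round(1),'jaw',round(jaw_ang(),4),'w',round(s['width']*93,1),'F',s['force'].round(1),'q',s['joint_pos'].round(2))
def togo(x,y,z,a=None):
    s=env.get_state(); d=(np.array([x,y,z])-s['eef_pos'])*1000; r=''
    if a is not None: r=((a-jaw_ang()+np.pi/2)%np.pi-np.pi/2).round(4)
    print('go',d.round(1),'yaw',r)
E
python3 -c "
import h;h.st();h.togo(.5645,-.0703,.02,-.104)"
```

```text
t 1.3 tcp [571.6 -56.5 215.7] jaw -0.0498 w 30.3 F [ 0.5 -1.9  0.5] q [-0.18  0.4   1.59 -0.    1.16 -0.13]
go [  -7.1  -13.8 -195.7] yaw -0.0542
```

Request:
drive_tool(
  motion=[
    {"xyz":[-7,-14,-30],"yaw":-0.054,"jaw":30},
    {"xyz":[0,0,-40],"yaw":0,"jaw":30},
    {"xyz":[0,0,-40],"yaw":0,"jaw":30},
    {"xyz":[0,0,0],"yaw":0,"jaw":30},
    {"xyz":[0,0,0],"yaw":0,"jaw":30},
  ],
)

```text
time_s: 1.8
eef_pos: [0.5677, -0.0644, 0.1029]
ee_rot: [-2.321, -2.114, 0.002]
force: [-0.5, -0.9, 0.3]
width: 0.324
```

```bash
python3 -c "
import h,cv2,ov;h.st();h.togo(.5645,-.0703,.02,-.104)
a=(.648,-.079,-.104,.042)
h.crop(h.grab('side'),260,145,385,275,4,'c1',ov.case('side',*a))
"
```

```text
t 1.8 tcp [567.7 -64.4 102.9] jaw -0.0934 w 30.1 F [-0.5 -0.9  0.3] q [-0.19  0.53  1.69  0.    0.92 -0.1 ]
go [ -3.2  -5.9 -82.9] yaw -0.0106
```

View pics/c1.png

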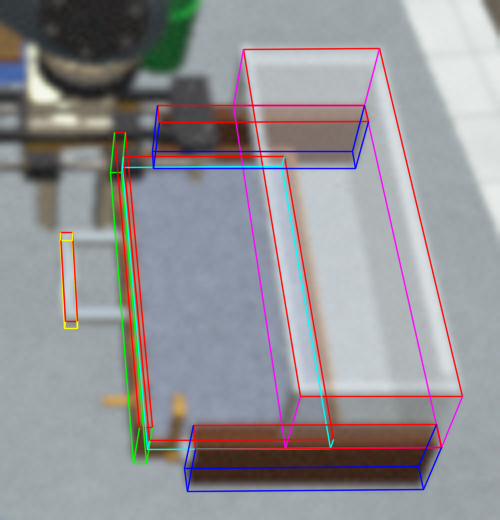

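Request:
drive_tool(
  motion=[
    {"xyz":[-3,-6,-15],"yaw":-0.01,"jaw":30},
    {"xyz":[0,0,-15],"yaw":0,"jaw":30},
    {"xyz":[0,0,0],"yaw":0,"jaw":30},
    {"xyz":[0,0,-18],"yaw":0,"jaw":30},
    {"xyz":[0,0,-18],"yaw":0,"jaw":30},
    {"xyz":[0,0,0],"yaw":0,"jaw":30},
  ],
)

```text
time_s: 2.45
eef_pos: [0.5698, -0.0713, 0.0442]
ee_rot: [2.327, 2.098, 0.01]
force: [-0.4, -0.3, -0.6]
width: 0.322
```

```bash
python3 -c "
import h,cv2,ov;h.st();h.togo(.5645,-.0703,.02,-.104)
h.crop(h.grab('side'),240,145,340,235,6,'c2')
"
```

```text
t 2.45 tcp [569.8 -71.3  44.2] jaw -0.1036 w 29.9 F [-0.4 -0.3 -0.6] q [-0.21  0.62  1.72  0.    0.79 -0.1 ]
go [ -5.3   1.  -24.2] yaw -0.0004
```

View pics/c2.png

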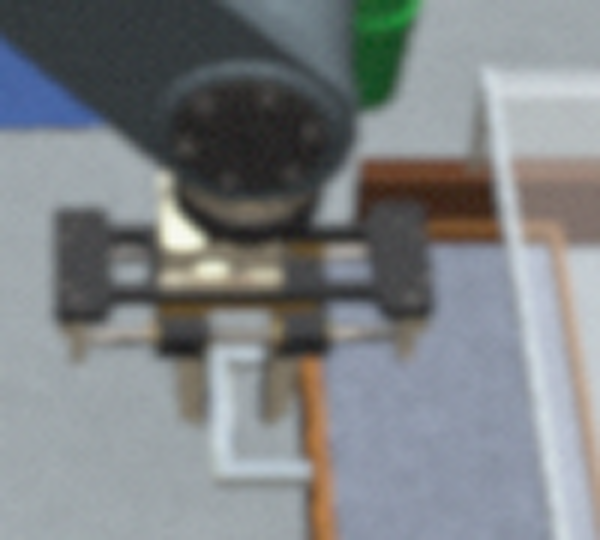

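Request:
drive_tool(
  motion=[
    {"xyz":[-5,1,0],"yaw":0,"jaw":30},
    {"xyz":[0,0,0],"yaw":0,"jaw":30},
    {"xyz":[-1,0,-12],"yaw":0,"jaw":30},
    {"xyz":[-1,0,-12],"yaw":0,"jaw":30},
    {"xyz":[0,0,0],"yaw":0,"jaw":30},
    {"xyz":[0,0,0],"yaw":0,"jaw":30},
  ],
)

```text
time_s: 3.1
eef_pos: [0.5646, -0.0705, 0.023]
ee_rot: [2.323, 2.095, 0.016]
force: [0.4, -0.6, -0.2]
width: 0.32
```

```bash
python3 -c "
import h,cv2,ov;h.st();h.togo(.5645,-.0703,.02,-.104)
"
```

```text
t 3.1 tcp [564.6 -70.5  23. ] jaw -0.1033 w 29.7 F [ 0.4 -0.6 -0.2] q [-0.21  0.65  1.74  0.    0.73 -0.1 ]
go [-0.1  0.2 -3. ] yaw -0.0007
```

Request:
drive_tool(
  motion=[
    {"xyz":[0,0,-3],"yaw":0,"jaw":0},
    {"xyz":[0,0,0],"yaw":0,"jaw":0},
    {"xyz":[0,0,0],"yaw":0,"jaw":0},
    {"xyz":[0,0,0],"yaw":0,"jaw":0},
    {"xyz":[0,0,0],"yaw":0,"jaw":0},
  ],
)

```text
time_s: 3.6
eef_pos: [0.5647, -0.0706, 0.0198]
ee_rot: [2.323, 2.094, 0.016]
force: [0.2, -0.7, -2.2]
width: 0.106
```

Request:
drive_tool(
  motion=[
    {"xyz":[-8,0.8,0],"yaw":0,"jaw":0},
    {"xyz":[-10,1.0,0],"yaw":0,"jaw":0},
    {"xyz":[-10,1.0,0],"yaw":0,"jaw":0},
    {"xyz":[-10,1.0,0],"yaw":0,"jaw":0},
    {"xyz":[-10,1.0,0],"yaw":0,"jaw":0},
    {"xyz":[-10,1.0,0],"yaw":0,"jaw":0},
    {"xyz":[-10,1.0,0],"yaw":0,"jaw":0},
    {"xyz":[-10,1.0,0],"yaw":0,"jaw":0},
  ],
)

```text
time_s: 4.4
eef_pos: [0.4806, -0.0614, 0.0197]
ee_rot: [2.323, 2.094, 0.019]
force: [3.1, 3.0, -5.5]
width: 0.104
```

Request:
drive_tool(
  motion=[
    {"xyz":[-8,0.8,0],"yaw":0,"jaw":0},
    {"xyz":[-6,0.6,0],"yaw":0,"jaw":0},
    {"xyz":[-4,0.4,0],"yaw":0,"jaw":0},
    {"xyz":[-3,0.3,0],"yaw":0,"jaw":0},
    {"xyz":[-3,0.3,0],"yaw":0,"jaw":0},
    {"xyz":[-2,0.2,0],"yaw":0,"jaw":0},
    {"xyz":[0,0,0],"yaw":0,"jaw":0},
  ],
)

```text
time_s: 5.1
eef_pos: [0.4559, -0.0588, 0.0198]
ee_rot: [2.318, 2.088, 0.029]
force: [-1.8, 3.8, 1.0]
width: 0.1
```

Request:
drive_tool(
  motion=[
    {"xyz":[-3,0.3,0],"yaw":0,"jaw":0},
    {"xyz":[-2,0.2,0],"yaw":0,"jaw":0},
  ],
)

```text
time_s: 5.3
eef_pos: [0.4559, -0.059, 0.0201]
ee_rot: [2.312, 2.081, 0.04]
force: [12.8, 5.3, -19.8]
width: 0.102
```

Request:
drive_tool(
  motion=[
    {"xyz":[0,0,0],"yaw":0,"jaw":30},
    {"xyz":[0,0,0],"yaw":0,"jaw":30},
    {"xyz":[0,0,0],"yaw":0,"jaw":30},
    {"xyz":[0,0,20],"yaw":0,"jaw":30},
    {"xyz":[0,0,40],"yaw":0,"jaw":30},
    {"xyz":[0,0,50],"yaw":0,"jaw":60},
    {"xyz":[0,0,50],"yaw":0,"jaw":70},
    {"xyz":[0,0,20],"yaw":0,"jaw":75},
    {"xyz":[-30,-20,20],"yaw":0,"jaw":75},
    {"xyz":[-30,-20,0],"yaw":0,"jaw":75},
    {"xyz":[0,0,0],"yaw":0,"jaw":75},
  ],
)

```text
time_s: 6.4
eef_pos: [0.3906, -0.1009, 0.2293]
ee_rot: [2.309, 2.083, 0.034]
force: [1.1, 0.6, -0.9]
width: 0.778
```

```bash
cat > fit.py <<'E'
import h,cv2,numpy as np
from scipy.optimize import minimize
S=8
DIM=dict(dresser=(.04,.052,.075),table=(.044,.056,.054),cot=(.045,.058,.064),stove=(.042,.046,.058))
INIT=dict(dresser=(.545,.242,0),table=(.428,.252,0),cot=(.434,.368,-.21),stove=(.555,.387,-.45))
def matmask(im):
    hsv=cv2.cvtColor(im,cv2.COLOR_BGR2HSV)
    blue=((hsv[...,0]>100)&(hsv[...,0]<120)&(hsv[...,1]>110)&(hsv[...,2]>60))
    return ~blue
def sil(n,p,dim,x0,y0,W,H):
    L=h.box(n,p[0],p[1],p[2],dim[0],dim[1],.003,.003+dim[2])
    P=np.array([q for l in L for q in l[:2]])
    hull=cv2.convexHull((((P-[x0,y0]+.5)*S)).astype(np.int32))
    m=np.zeros((H*S,W*S),np.uint8); cv2.fillConvexPoly(m,hull,255); return m>0
def fit(name,ims,init=None,pad=9):
    dim=DIM[name]; p0=np.array(init or INIT[name])
    D=[]
    for n,im in ims.items():
        c=h.proj(n,[[p0[0],p0[1],.003],[p0[0],p0[1],.003+dim[2]]])
        x0,y0=(c.min(0)-pad-8).astype(int); x1,y1=(c.max(0)+pad+8).astype(int)
        sub=cv2.resize(im[y0:y1,x0:x1],None,fx=S,fy=S,interpolation=cv2.INTER_CUBIC)
        m=matmask(sub); 
        # component with most overlap
        k,lab=cv2.connectedComponents(m.astype(np.uint8)); s=sil(n,p0,dim,x0,y0,x1-x0,y1-y0)
        b=np.bincount(lab[s],minlength=k); b[0]=0; m=lab==b.argmax()
        D.append((n,x0,y0,x1-x0,y1-y0,m))
    def f(q):
        p=p0+np.array([q[0]*.01,q[1]*.01,q[2]*.3]); e=0
        for n,x0,y0,W,H,m in D:
            s=sil(n,p,dim,x0,y0,W,H); e+=1-(s&m).sum()/(s|m).sum()
        return e
    r=minimize(f,[0,0,0],method='Nelder-Mead',options=dict(initial_simplex=[[0,0,0],[.6,0,0],[0,.6,0],[0,0,.6]],xatol=.01,fatol=1e-4))
    return p0+r.x*[.01,.01,.3],r.fun
E
python3 - <<'E'
import h,cv2,ov,fit
h.st()
t=h.grab('top','d_top');s=h.grab('side','d_side')
cv2.imwrite('pics/d1.png',cv2.hconcat([t])); cv2.imwrite('pics/d2.png',s)
t=cv2.imread('pics/top0.png');s0=cv2.imread('pics/side0.png')
for k in fit.DIM:
  for V in ({'top':t,'side':s0},{'top':t},{'side':s0}):
    print(k,list(V),*[x for x in fit.fit(k,V)])
E
```

```text
t 6.4 tcp [ 390.6 -100.9  229.3] jaw -0.1027 w 72.3 F [ 1.1  0.6 -0.9] q [-0.37  0.04  2.01  0.01  1.05 -0.27]
dresser ['top', 'side'] [0.54678962 0.24120982 0.06883717] 0.5013740596076561
dresser ['top'] [ 0.54799618  0.24171027 -0.02659996] 0.12185762778570375
dresser ['side'] [0.54607141 0.24142039 0.12909647] 0.35035103044420723
table ['top', 'side'] [0.42879898 0.25448086 0.07684117] 0.5224422490209472
table ['top'] [0.42859091 0.2538187  0.06752307] 0.07986454805939047
table ['side'] [0.42829041 0.25926517 0.17913017] 0.4238213720231363
cot ['top', 'side'] [ 0.43367708  0.37020563 -0.2573099 ] 0.8001447395210921
cot ['top'] [ 0.43350734  0.37002033 -0.23449795] 0.06498322443934312
cot ['side'] [ 0.4343887   0.37475096 -0.40885208] 0.7237733175271499
stove ['top', 'side'] [ 0.55633593  0.38343375 -0.5742948 ] 0.8992858692689493
stove ['top'] [ 0.55588734  0.38337428 -0.57653202] 0.10085275724843656
stove ['side'] [ 0.55347516  0.44071475 -0.96854339] 0.7559686067759039
```

View pics/d1.png

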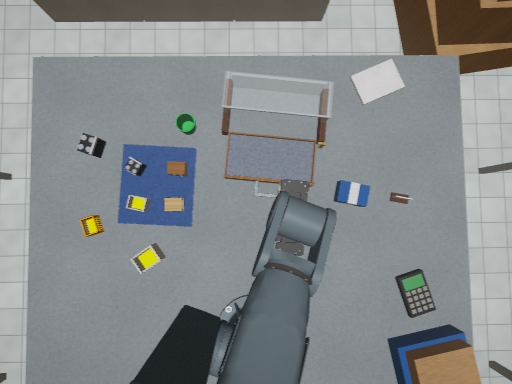

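View pics/d2.png

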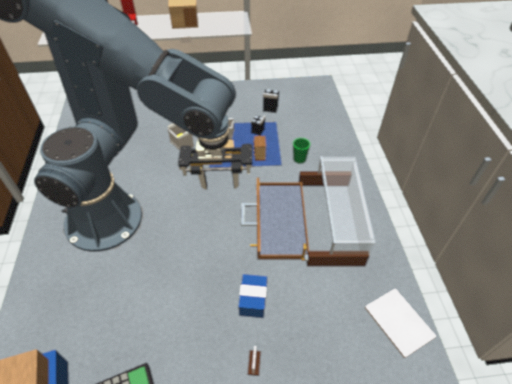

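Request:
drive_tool(
  motion=[
    {"xyz":[19,42,0],"yaw":0.01,"jaw":75},
    {"xyz":[19,42,0],"yaw":0.01,"jaw":75},
    {"xyz":[19,42,0],"yaw":0.01,"jaw":75},
    {"xyz":[19,42,0],"yaw":0.01,"jaw":75},
    {"xyz":[19,42,0],"yaw":0.01,"jaw":75},
    {"xyz":[19,42,0],"yaw":0.01,"jaw":75},
    {"xyz":[19,42,0],"yaw":0.01,"jaw":75},
    {"xyz":[10,20,0],"yaw":0,"jaw":75},
    {"xyz":[0,0,0],"yaw":0,"jaw":75},
    {"xyz":[0,0,0],"yaw":0,"jaw":75},
  ],
  grip_force=8,
)

```text
time_s: 7.5
eef_pos: [0.5413, 0.2348, 0.2232]
ee_rot: [2.233, 2.169, 0.028]
force: [-0.9, -0.9, -0.2]
width: 0.806
```

```bash
python3 - <<'E'
import h,cv2
h.st();h.togo(.5475,.2415,.0342,-.03)
s=h.grab('side','e1')
M=[('dresser',.5475,.2415,-.03,.04,.052,.003,.078),('table',.4285,.254,0.02,.044,.056,.003,.057),('cot',.4335,.370,-.22,.045,.058,.003,.067),('stove',.556,.385,-.5,.042,.046,.003,.061)]
h.crop(s,205,110,275,170,8,'e1',sum([h.box('side',*m[1:]) for m in M],[]))
t=cv2.imread('pics/d1.png')
h.crop(t,110,140,200,215,6,'e2',sum([h.box('top',*m[1:]) for m in M],[]))
E
```

```text
t 7.5 tcp [541.3 234.8 223.2] jaw -0.029 w 75.0 F [-0.9 -0.9 -0.2] q [ 0.34  0.41  1.56 -0.02  1.15  0.38]
go [   6.2    6.7 -189. ] yaw -0.001
```

View pics/e1.png

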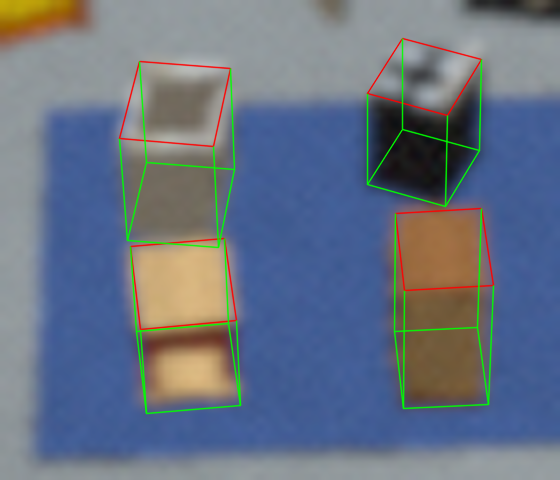

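View pics/e2.png

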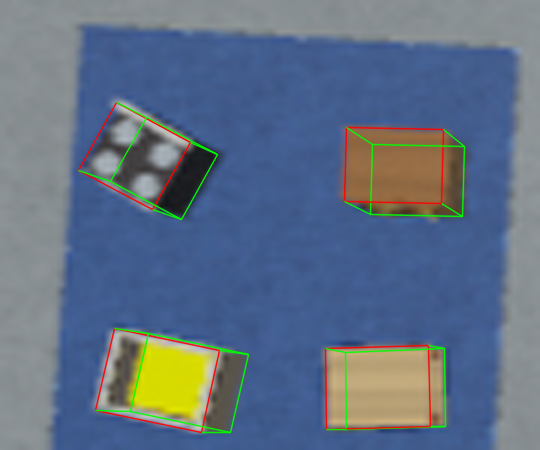

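Request:
drive_tool(
  motion=[
    {"xyz":[5,6,-20],"yaw":0,"jaw":75},
    {"xyz":[0,0,-40],"yaw":0,"jaw":75},
    {"xyz":[0,0,-40],"yaw":0,"jaw":75},
    {"xyz":[0,0,-15],"yaw":0,"jaw":75},
    {"xyz":[0,0,0],"yaw":0,"jaw":75},
    {"xyz":[0,0,0],"yaw":0,"jaw":75},
  ],
)

```text
time_s: 8.15
eef_pos: [0.5456, 0.2354, 0.1066]
ee_rot: [2.239, 2.161, 0.031]
force: [-0.3, -0.2, 0.1]
width: 0.809
```

```bash
python3 - <<'E'
import h,cv2
h.st();h.togo(.5465,.2415,.0342,-.03)
E
```

```text
t 8.15 tcp [545.6 235.4 106.6] jaw -0.0355 w 75.2 F [-0.3 -0.2  0.1] q [ 0.34  0.55  1.65 -0.02  0.91  0.39]
go [  0.9   6.1 -72.4] yaw 0.0055
```

Request:
drive_tool(
  motion=[
    {"xyz":[1,6,-15],"yaw":0,"jaw":75},
    {"xyz":[0,0,-18],"yaw":0,"jaw":75},
    {"xyz":[0,0,-18],"yaw":0,"jaw":75},
    {"xyz":[0,0,0],"yaw":0,"jaw":75},
    {"xyz":[0,0,-10],"yaw":0,"jaw":75},
    {"xyz":[0,0,-6],"yaw":0,"jaw":75},
    {"xyz":[0,0,0],"yaw":0,"jaw":75},
  ],
)

```text
time_s: 8.85
eef_pos: [0.55, 0.2431, 0.0414]
ee_rot: [2.237, 2.156, 0.046]
force: [-0.1, 0.5, -0.9]
width: 0.806
```

```bash
cat >> h.py <<'E'
def tilt():
    from scipy.spatial.transform import Rotation as R
    z=R.from_rotvec(env.get_state()['ee_rot']).as_matrix()[:,2]; print('tool z',z.round(4))
E
python3 - <<'E'
import h,cv2
h.st();h.togo(.5465,.2415,.0342,-.03);h.tilt()
s=h.grab('side','e3');h.crop(s,205,80,305,180,6,'e3')
E
```

```text
t 8.85 tcp [550.  243.1  41.4] jaw -0.0371 w 75.0 F [-0.1  0.5 -0.9] q [ 0.35  0.65  1.67 -0.03  0.78  0.4 ]
go [-3.5 -1.6 -7.2] yaw 0.0071
tool z [ 0.0448 -0.0043 -0.999 ]
```

View pics/e3.png

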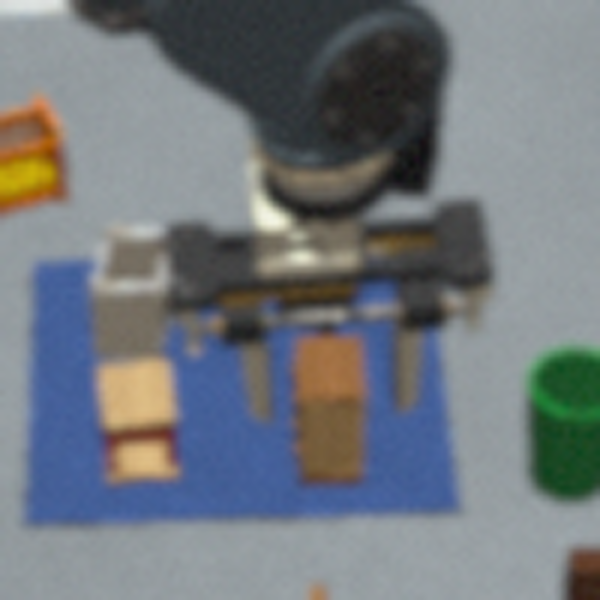

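Request:
drive_tool(
  motion=[
    {"xyz":[0,0,0],"yaw":0,"jaw":75},
    {"xyz":[0,0,0],"yaw":0,"jaw":75},
    {"xyz":[0,0,0],"yaw":0,"jaw":75},
    {"xyz":[0,0,0],"yaw":0,"jaw":75},
  ],
)

```text
time_s: 9.3
eef_pos: [0.5509, 0.2434, 0.0432]
ee_rot: [2.237, 2.155, 0.049]
force: [0.3, -0.8, -0.7]
width: 0.808
```

```bash
python3 - <<'E'
import h,cv2
h.st();h.tilt()
E
```

```text
t 9.3 tcp [550.9 243.4  43.2] jaw -0.0372 w 75.2 F [ 0.3 -0.8 -0.7] q [ 0.35  0.65  1.67 -0.03  0.78  0.4 ]
tool z [ 0.0473 -0.0034 -0.9989]
```

Request:
drive_tool(
  motion=[
    {"xyz":[-4,-2,-9],"yaw":0,"jaw":75},
    {"xyz":[-1,0,0],"yaw":0,"jaw":30},
    {"xyz":[0,0,0],"yaw":0,"jaw":30},
    {"xyz":[0,0,0],"yaw":0,"jaw":30},
    {"xyz":[0,0,0],"yaw":0,"jaw":30},
  ],
  grip_force=8,
)

```text
time_s: 9.8
eef_pos: [0.5452, 0.2411, 0.0333]
ee_rot: [2.237, 2.155, 0.049]
force: [0.2, -0.2, 0.1]
width: 0.516
```

```bash
python3 - <<'E'
import h,cv2
h.st();h.tilt()
s=h.grab('side','e4');h.crop(s,205,80,305,180,6,'e4')
E
```

```text
t 9.8 tcp [545.2 241.1  33.3] jaw -0.0372 w 48.0 F [ 0.2 -0.2  0.1] q [ 0.35  0.66  1.69 -0.03  0.76  0.4 ]
tool z [ 0.047  -0.0035 -0.9989]
```

View pics/e4.png

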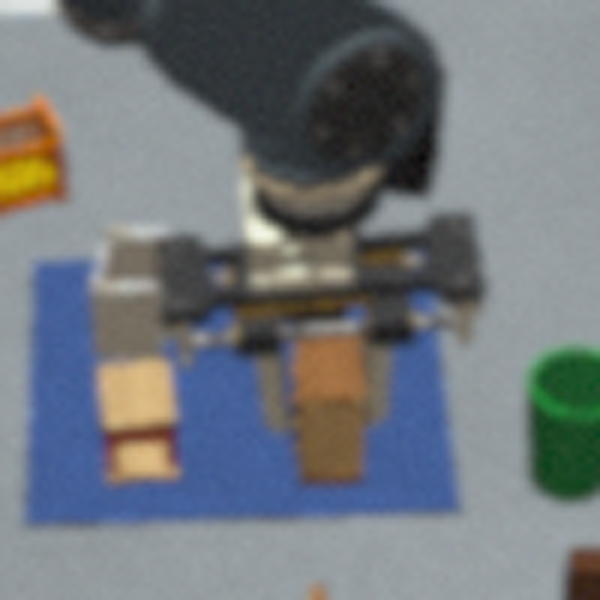

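Request:
drive_tool(
  motion=[
    {"xyz":[0,0,0],"yaw":0,"jaw":30},
    {"xyz":[0,0,0],"yaw":0,"jaw":30},
    {"xyz":[0,0,0],"yaw":0,"jaw":30},
  ],
)

```text
time_s: 10.15
eef_pos: [0.5454, 0.2412, 0.0335]
ee_rot: [2.237, 2.155, 0.049]
force: [0.9, 0.7, -0.3]
width: 0.431
```

Request:
drive_tool(
  motion=[
    {"xyz":[0,0,12],"yaw":0,"jaw":30},
    {"xyz":[0,0,30],"yaw":0,"jaw":30},
    {"xyz":[0,0,40],"yaw":0,"jaw":30},
    {"xyz":[0,0,40],"yaw":0,"jaw":30},
    {"xyz":[0,0,10],"yaw":0,"jaw":30},
    {"xyz":[0,0,0],"yaw":0,"jaw":30},
  ],
)

```text
time_s: 10.75
eef_pos: [0.5439, 0.2407, 0.173]
ee_rot: [2.237, 2.155, 0.048]
force: [-0.4, -0.2, -1.1]
width: 0.431
```

```bash
python3 - <<'E'
import h,cv2
h.st();h.tilt();h.togo(.5694,-.1762,.16,-.104)
s=h.grab('side','e5');h.crop(s,205,60,305,180,5,'e5')
E
```

```text
t 10.75 tcp [543.9 240.7 173. ] jaw -0.0372 w 40.1 F [-0.4 -0.2 -1.1] q [ 0.35  0.46  1.61 -0.02  1.03  0.4 ]
tool z [ 0.0464 -0.0036 -0.9989]
go [  25.5 -416.9  -13. ] yaw -0.0668
```

View pics/e5.png

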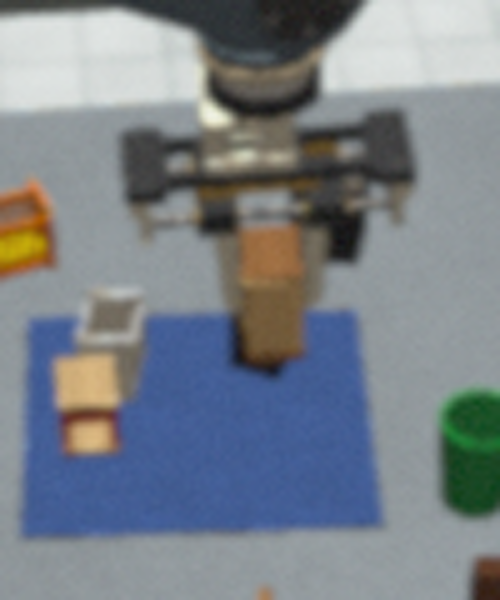

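Request:
drive_tool(
  motion=[
    {"xyz":[3,-25,0],"yaw":-0.007,"jaw":30},
    {"xyz":[3,-40,0],"yaw":-0.007,"jaw":30},
    {"xyz":[3,-45,0],"yaw":-0.007,"jaw":30},
    {"xyz":[3,-45,0],"yaw":-0.007,"jaw":30},
    {"xyz":[3,-45,0],"yaw":-0.007,"jaw":30},
    {"xyz":[3,-45,0],"yaw":-0.007,"jaw":30},
    {"xyz":[3,-45,0],"yaw":-0.007,"jaw":30},
    {"xyz":[2,-45,0],"yaw":-0.007,"jaw":30},
    {"xyz":[2,-40,0],"yaw":-0.007,"jaw":30},
    {"xyz":[1,-25,0],"yaw":-0.007,"jaw":30},
    {"xyz":[0,-10,0],"yaw":0,"jaw":30},
    {"xyz":[0,0,0],"yaw":0,"jaw":30},
  ],
)

```text
time_s: 12.0
eef_pos: [0.5592, -0.1836, 0.1527]
ee_rot: [2.327, 2.089, 0.019]
force: [-0.1, 0.5, -1.8]
width: 0.434
```

```bash
python3 - <<'E'
import h,cv2
h.st();h.tilt();h.togo(.5694,-.1762,.0445,-.104)
E
```

```text
t 12.0 tcp [ 559.2 -183.6  152.7] jaw -0.1077 w 40.3 F [-0.1  0.5 -1.8] q [-0.4   0.48  1.63  0.01  1.01 -0.29]
tool z [ 0.018  -0.0022 -0.9998]
go [  10.2    7.4 -108.2] yaw 0.0037
```

Request:
drive_tool(
  motion=[
    {"xyz":[10,7,-25],"yaw":0,"jaw":30},
    {"xyz":[0,0,-30],"yaw":0,"jaw":30},
    {"xyz":[-1,0,-20],"yaw":0,"jaw":30},
    {"xyz":[0,0,-8],"yaw":0,"jaw":30},
    {"xyz":[0,0,0],"yaw":0,"jaw":30},
  ],
)

```text
time_s: 12.5
eef_pos: [0.5676, -0.1694, 0.065]
ee_rot: [2.325, 2.098, 0.018]
force: [-1.0, -0.3, -0.6]
width: 0.429
```

```bash
python3 - <<'E'
import h,cv2
h.st();h.tilt();h.togo(.5694,-.1762,.0435,-.104)
s=h.grab('side','e6');h.crop(s,240,150,390,280,5,'e6')
E
```

```text
t 12.5 tcp [ 567.6 -169.4   65. ] jaw -0.1029 w 39.9 F [-1.  -0.3 -0.6] q [-0.37  0.61  1.67  0.01  0.85 -0.27]
tool z [ 1.500e-02  1.000e-04 -9.999e-01]
go [  1.8  -6.8 -21.5] yaw -0.0011
```

View pics/e6.png

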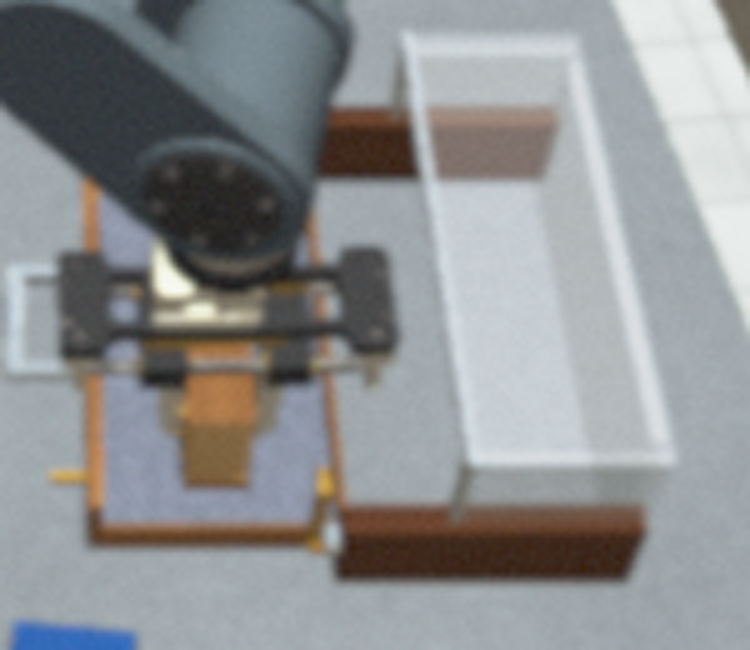

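Request:
drive_tool(
  motion=[
    {"xyz":[1,-6,-6],"yaw":0,"jaw":30},
    {"xyz":[0,0,-7],"yaw":0,"jaw":30},
    {"xyz":[0,0,-3],"yaw":0,"jaw":30},
    {"xyz":[0,0,0],"yaw":0,"jaw":30},
  ],
)

```text
time_s: 12.95
eef_pos: [0.5705, -0.1761, 0.0511]
ee_rot: [2.321, 2.095, 0.021]
force: [0.0, 0.0, -0.4]
width: 0.43
```

```bash
python3 - <<'E'
import h,cv2
h.st();h.togo(.5694,-.1762,.0430,-.104)
E
```

```text
t 12.95 tcp [ 570.5 -176.1   51.1] jaw -0.1023 w 39.9 F [ 0.   0.  -0.4] q [-0.38  0.64  1.66  0.01  0.82 -0.28]
go [-1.1 -0.1 -8.1] yaw -0.0017
```

Request:
drive_tool(
  motion=[
    {"xyz":[0,0,-4],"yaw":0,"jaw":30},
    {"xyz":[0,0,-3],"yaw":0,"jaw":30},
    {"xyz":[0,0,-1.5],"yaw":0,"jaw":30},
    {"xyz":[0,0,0],"yaw":0,"jaw":30},
  ],
)

```text
time_s: 13.35
eef_pos: [0.5707, -0.1763, 0.0424]
ee_rot: [2.321, 2.094, 0.022]
force: [0.1, -0.3, -0.4]
width: 0.434
```

Request:
drive_tool(
  motion=[
    {"xyz":[0,0,-1],"yaw":0,"jaw":30},
    {"xyz":[0,0,-1],"yaw":0,"jaw":30},
  ],
)

```text
time_s: 13.55
eef_pos: [0.5714, -0.1764, 0.0415]
ee_rot: [2.32, 2.093, 0.023]
force: [-2.1, 0.7, 10.8]
width: 0.432
```

Request:
drive_tool(
  motion=[
    {"xyz":[0,0,0],"yaw":0,"jaw":65},
    {"xyz":[0,0,0],"yaw":0,"jaw":70},
    {"xyz":[0,0,0],"yaw":0,"jaw":70},
    {"xyz":[0,0,0],"yaw":0,"jaw":70},
    {"xyz":[0,0,25],"yaw":0,"jaw":70},
    {"xyz":[0,0,45],"yaw":0,"jaw":75},
    {"xyz":[0,0,50],"yaw":0,"jaw":75},
    {"xyz":[-5,45,30],"yaw":0,"jaw":75},
    {"xyz":[-20,45,0],"yaw":0,"jaw":75},
    {"xyz":[-20,45,0],"yaw":0,"jaw":75},
    {"xyz":[-20,45,0],"yaw":0,"jaw":75},
  ],
)

```text
time_s: 14.65
eef_pos: [0.5054, 0.0004, 0.1943]
ee_rot: [2.327, 2.084, 0.027]
force: [0.5, 0.1, -0.5]
width: 0.808
```

```bash
python3 - <<'E'
import h,cv2
h.st();h.tilt();h.togo(.4285,.254,.16,.0)
s=h.grab('side','f1');h.crop(s,160,100,390,280,3.4,'f1')
t=h.grab('top','f1t');h.crop(t,80,80,340,280,3,'f1t')
E
```

```text
t 14.65 tcp [5.054e+02 4.000e-01 1.943e+02] jaw -0.1099 w 75.1 F [ 0.5  0.1 -0.5] q [-0.09  0.29  1.81  0.    1.02  0.02]
tool z [ 0.0247 -0.002  -0.9997]
go [-76.9 253.6 -34.3] yaw 0.1099
```

View pics/f1.png

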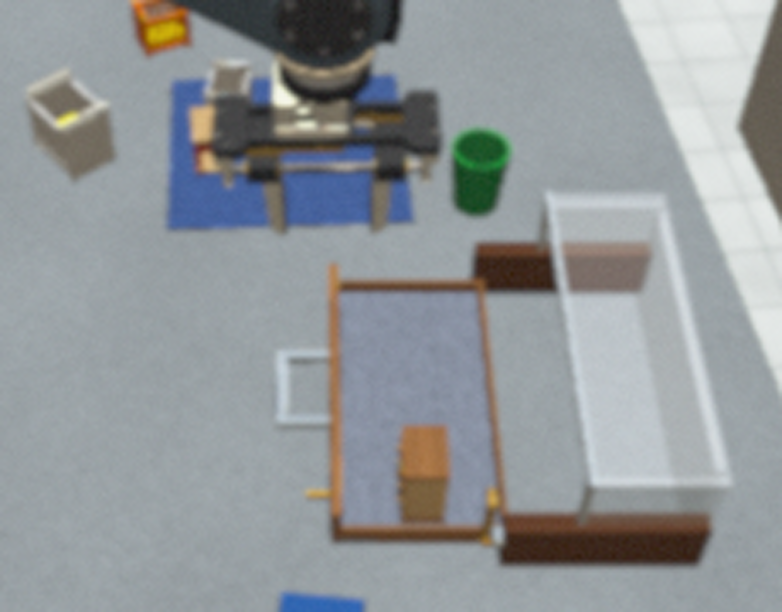

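View pics/f1t.png

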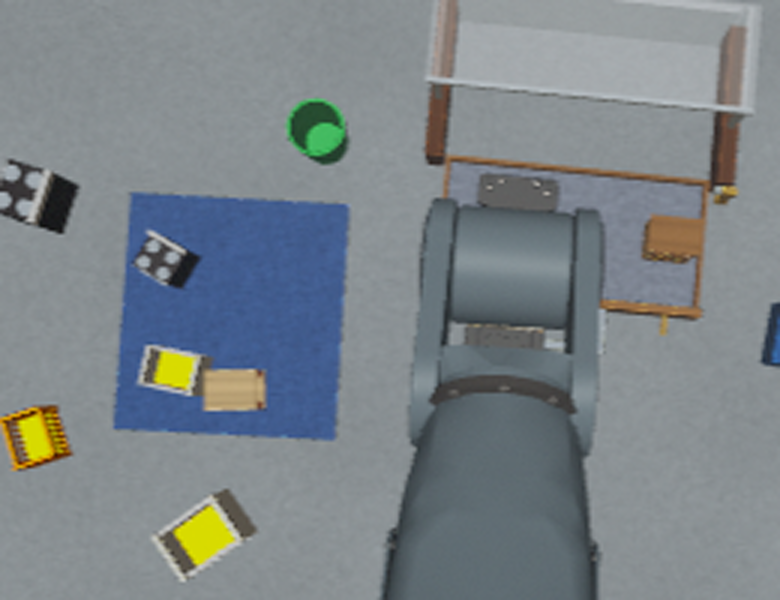

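```bash
python3 - <<'E'
import h,cv2,fit
t=cv2.imread('pics/f1t.raw.png')
r=h.unproj('top',[(a/3+79.5,b/3+79.5) for a,b in [(203,370),(266,368),(267,408),(204,411)]],.057);print(r.mean(0))
M=[('table',*r.mean(0)[:2],0.03,.044,.056,.003,.057),('cot',.4335,.370,-.22,.045,.058,.003,.067)]
h.crop(t,110,170,200,230,8,'f2',sum([h.box('top',*m[1:]) for m in M],[]))
E
```

```text
[0.41209238 0.3010295  0.057     ]
```

View pics/f2.png

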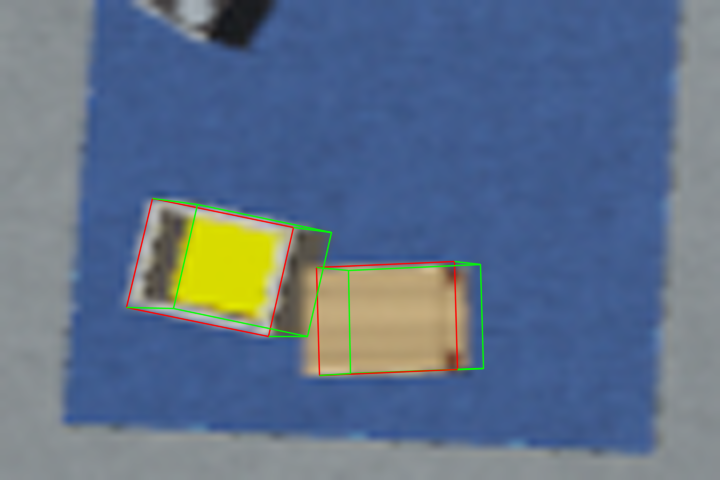

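Request:
drive_tool(
  motion=[
    {"xyz":[-12,40,0],"yaw":0.014,"jaw":75},
    {"xyz":[-12,40,0],"yaw":0.014,"jaw":75},
    {"xyz":[-12,40,0],"yaw":0.014,"jaw":75},
    {"xyz":[-12,40,0],"yaw":0.014,"jaw":75},
    {"xyz":[-12,40,0],"yaw":0.014,"jaw":75},
    {"xyz":[-12,40,0],"yaw":0.014,"jaw":75},
    {"xyz":[-12,35,0],"yaw":0.014,"jaw":75},
    {"xyz":[-5,10,0],"yaw":0.01,"jaw":75},
    {"xyz":[0,0,0],"yaw":0,"jaw":75},
  ],
)

```text
time_s: 15.65
eef_pos: [0.4134, 0.296, 0.1947]
ee_rot: [2.203, 2.214, 0.031]
force: [0.4, -0.2, 0.2]
width: 0.808
```

```bash
python3 - <<'E'
import h,cv2
h.st();h.tilt();h.togo(.4115,.3055,.028,.0)
s=h.grab('side','f3')
M=[('table',.4115,.3055,0.0,.044,.056,.003,.057),('cot',.4335,.370,-.22,.045,.058,.003,.067)]
h.crop(s,195,100,285,170,8,'f3',sum([h.box('side',*m[1:]) for m in M],[]))
E
```

```text
t 15.65 tcp [413.4 296.  194.7] jaw 0.0053 w 75.1 F [ 0.4 -0.2  0.2] q [ 0.54  0.29  1.8  -0.01  1.03  0.54]
tool z [ 0.0267  0.0012 -0.9996]
go [  -1.9    9.5 -166.7] yaw -0.0053
```

View pics/f3.png

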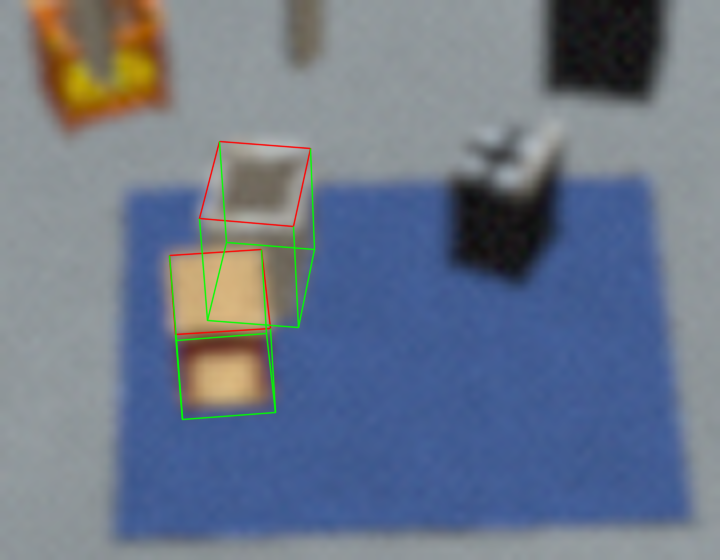

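Request:
drive_tool(
  motion=[
    {"xyz":[-2,9,-30],"yaw":-0.005,"jaw":75},
    {"xyz":[0,0,-45],"yaw":0,"jaw":75},
    {"xyz":[0,0,-30],"yaw":0,"jaw":75},
    {"xyz":[0,0,-5],"yaw":0,"jaw":75},
    {"xyz":[0,0,0],"yaw":0,"jaw":75},
  ],
)

```text
time_s: 16.2
eef_pos: [0.4163, 0.2986, 0.0833]
ee_rot: [2.217, 2.197, 0.036]
force: [-0.5, 0.5, 0.3]
width: 0.803
```

```bash
python3 - <<'E'
import h,cv2
h.st();h.tilt();h.togo(.4115,.3060,.028,.0)
E
```

```text
t 16.2 tcp [416.3 298.6  83.3] jaw -0.0089 w 74.7 F [-0.5  0.5  0.3] q [ 0.54  0.46  1.88 -0.02  0.77  0.56]
tool z [ 0.0307  0.0018 -0.9995]
go [ -4.8   7.4 -55.3] yaw 0.0089
```

Request:
drive_tool(
  motion=[
    {"xyz":[-6,7,-10],"yaw":0,"jaw":75},
    {"xyz":[0,0,-15],"yaw":0,"jaw":75},
    {"xyz":[0,0,-15],"yaw":0,"jaw":75},
    {"xyz":[-1,0,-10],"yaw":0,"jaw":75},
    {"xyz":[0,0,-4],"yaw":0,"jaw":75},
    {"xyz":[0,0,0],"yaw":0,"jaw":75},
  ],
)

```text
time_s: 16.8
eef_pos: [0.4123, 0.3077, 0.0327]
ee_rot: [2.218, 2.192, 0.052]
force: [0.2, 0.7, -0.4]
width: 0.808
```

```bash
python3 - <<'E'
import h,cv2
h.st();h.tilt();h.togo(.4115,.3060,.028,.0)
s=h.grab('side','f4');h.crop(s,175,80,285,170,6,'f4')
E
```

```text
t 16.8 tcp [412.3 307.7  32.7] jaw -0.0119 w 75.1 F [ 0.2  0.7 -0.4] q [ 0.56  0.55  1.9  -0.02  0.65  0.59]
tool z [ 0.0396  0.0073 -0.9992]
go [-0.8 -1.7 -4.7] yaw 0.0119
```

View pics/f4.png

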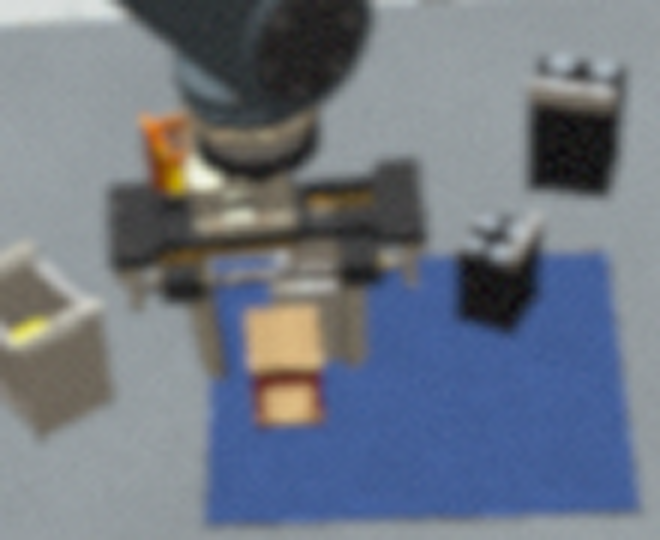

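Request:
drive_tool(
  motion=[
    {"xyz":[-1,-2,-5],"yaw":0,"jaw":35},
    {"xyz":[0,0,0],"yaw":0,"jaw":35},
    {"xyz":[0,0,0],"yaw":0,"jaw":35},
    {"xyz":[0,0,0],"yaw":0,"jaw":35},
    {"xyz":[0,0,0],"yaw":0,"jaw":35},
    {"xyz":[0,0,0],"yaw":0,"jaw":35},
    {"xyz":[0,0,0],"yaw":0,"jaw":35},
  ],
)

```text
time_s: 17.55
eef_pos: [0.4122, 0.3061, 0.0293]
ee_rot: [2.218, 2.191, 0.057]
force: [-0.4, 0.2, -1.4]
width: 0.474
```

Request:
drive_tool(
  motion=[
    {"xyz":[0,-1,12],"yaw":0,"jaw":35},
    {"xyz":[0,-1,30],"yaw":0,"jaw":35},
    {"xyz":[0,-1,40],"yaw":0,"jaw":35},
    {"xyz":[0,0,40],"yaw":0,"jaw":35},
    {"xyz":[10,-25,10],"yaw":-0.01,"jaw":35},
    {"xyz":[18,-38,0],"yaw":-0.01,"jaw":35},
    {"xyz":[20,-38,0],"yaw":-0.01,"jaw":35},
    {"xyz":[20,-38,0],"yaw":-0.01,"jaw":35},
    {"xyz":[20,-38,0],"yaw":-0.01,"jaw":35},
    {"xyz":[20,-38,0],"yaw":-0.01,"jaw":35},
    {"xyz":[20,-38,0],"yaw":-0.01,"jaw":35},
    {"xyz":[20,-35,0],"yaw":-0.01,"jaw":35},
  ],
)

```text
time_s: 18.75
eef_pos: [0.5614, 0.0059, 0.1778]
ee_rot: [2.294, 2.102, 0.066]
force: [0.6, 0.2, -0.4]
width: 0.473
```

```bash
python3 - <<'E'
import h,cv2
h.st();h.tilt();h.togo(.5839,-.0370,.0383,-.104)
s=h.grab('side','f5');h.crop(s,205,100,355,240,4,'f5')
E
```

```text
t 18.75 tcp [561.4   5.9 177.8] jaw -0.0874 w 44.0 F [ 0.6  0.2 -0.4] q [-0.08  0.39  1.7   0.01  1.    0.  ]
tool z [ 0.0509  0.0072 -0.9987]
go [  22.5  -42.9 -139.5] yaw -0.0166
```

View pics/f5.png

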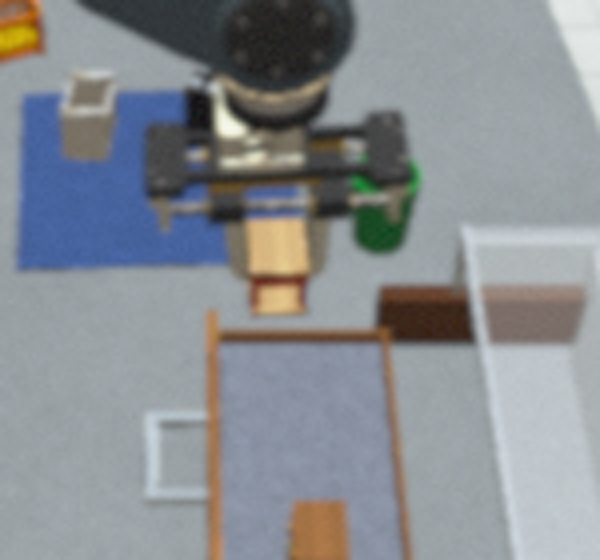

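Request:
drive_tool(
  motion=[
    {"xyz":[12,-22,-10],"yaw":-0.01,"jaw":35},
    {"xyz":[8,-14,-30],"yaw":-0.007,"jaw":35},
    {"xyz":[0,0,-35],"yaw":0,"jaw":35},
    {"xyz":[0,0,-20],"yaw":0,"jaw":35},
    {"xyz":[0,0,-5],"yaw":0,"jaw":35},
    {"xyz":[0,0,0],"yaw":0,"jaw":35},
  ],
)

```text
time_s: 19.4
eef_pos: [0.5862, -0.0395, 0.0808]
ee_rot: [2.314, 2.068, 0.072]
force: [-0.3, 0.2, -1.5]
width: 0.472
```

```bash
python3 - <<'E'
import h,cv2
h.st();h.tilt();h.togo(.5839,-.0370,.0383,-.104)
s=h.grab('side','f6');h.crop(s,235,130,355,240,5,'f6')
E
```

```text
t 19.4 tcp [586.2 -39.5  80.8] jaw -0.1124 w 43.9 F [-0.3  0.2 -1.5] q [-0.15  0.56  1.71  0.02  0.81 -0.05]
tool z [ 0.0592  0.0035 -0.9982]
go [ -2.3   2.5 -42.5] yaw 0.0084
```

View pics/f6.png

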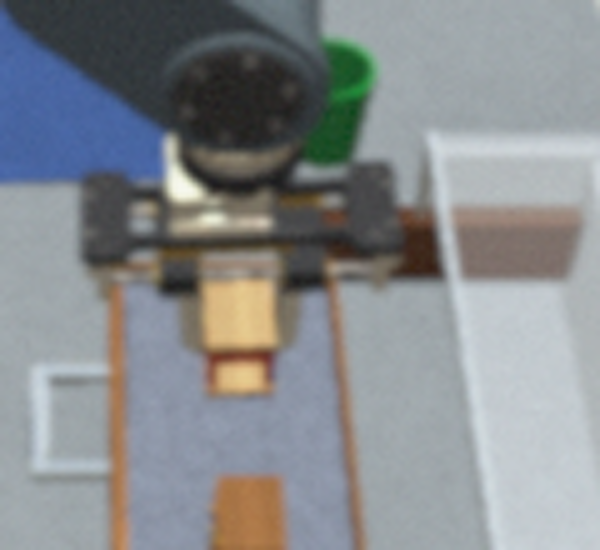

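Request:
drive_tool(
  motion=[
    {"xyz":[-3,2,-14],"yaw":0.008,"jaw":35},
    {"xyz":[0,0,-12],"yaw":0,"jaw":35},
    {"xyz":[0,0,-7],"yaw":0,"jaw":35},
    {"xyz":[0,0,-4],"yaw":0,"jaw":35},
    {"xyz":[0,0,0],"yaw":0,"jaw":35},
  ],
)

```text
time_s: 19.95
eef_pos: [0.5845, -0.0368, 0.0443]
ee_rot: [2.301, 2.077, 0.077]
force: [1.0, 0.4, -0.8]
width: 0.474
```

Request:
drive_tool(
  motion=[
    {"xyz":[0,0,-3],"yaw":0,"jaw":35},
    {"xyz":[0,0,-2],"yaw":0,"jaw":35},
    {"xyz":[0,0,-0.5],"yaw":0,"jaw":35},
  ],
)

```text
time_s: 20.25
eef_pos: [0.585, -0.037, 0.039]
ee_rot: [2.3, 2.077, 0.078]
force: [-0.7, -1.3, 3.6]
width: 0.473
```

Request:
drive_tool(
  motion=[
    {"xyz":[0,0,-0.7],"yaw":0,"jaw":65},
    {"xyz":[0,0,0],"yaw":0,"jaw":70},
    {"xyz":[0,0,0],"yaw":0,"jaw":70},
    {"xyz":[0,0,0],"yaw":0,"jaw":70},
    {"xyz":[0,0,25],"yaw":0,"jaw":70},
    {"xyz":[0,0,45],"yaw":0,"jaw":75},
    {"xyz":[-20,20,50],"yaw":0,"jaw":75},
    {"xyz":[-30,40,25],"yaw":0,"jaw":75},
    {"xyz":[-20,45,0],"yaw":0,"jaw":75},
  ],
)

```text
time_s: 21.15
eef_pos: [0.5197, 0.0606, 0.1793]
ee_rot: [2.307, 2.069, 0.08]
force: [0.4, 0.8, 0.1]
width: 0.807
```

```bash
python3 - <<'E'
import h,cv2
h.st();h.tilt();h.togo(.434,.370,.19,-.22)
s=h.grab('side','g1');h.crop(s,160,100,390,280,3.4,'g1')
t=h.grab('top','g1t');h.crop(t,110,140,200,230,6,'g1t',h.box('top',.4335,.370,-.22,.045,.058,.003,.067)+h.box('top',.556,.385,-.5,.042,.046,.003,.061))
E
```

```text
t 21.15 tcp [519.7  60.6 179.3] jaw -0.1089 w 75.1 F [0.4 0.8 0.1] q [0.03 0.32 1.81 0.   0.95 0.13]
tool z [ 0.0662  0.0036 -0.9978]
go [-85.7 309.4  10.7] yaw -0.1111
```

View pics/g1.png

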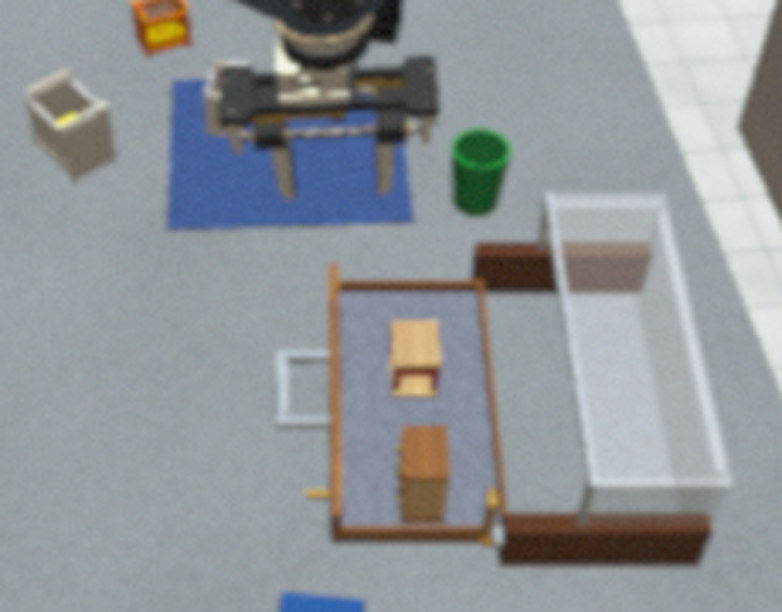

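View pics/g1t.png

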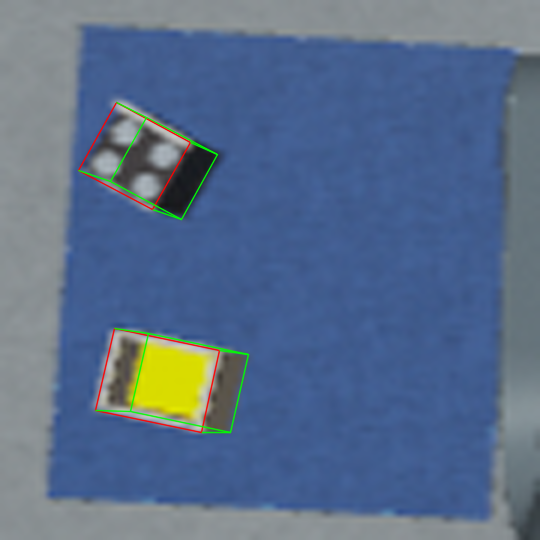

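Request:
drive_tool(
  motion=[
    {"xyz":[-11,40,2],"yaw":-0.015,"jaw":75},
    {"xyz":[-11,42,2],"yaw":-0.015,"jaw":75},
    {"xyz":[-11,42,2],"yaw":-0.015,"jaw":75},
    {"xyz":[-11,42,2],"yaw":-0.015,"jaw":75},
    {"xyz":[-11,42,0],"yaw":-0.015,"jaw":75},
    {"xyz":[-11,42,0],"yaw":-0.015,"jaw":75},
    {"xyz":[-11,35,0],"yaw":-0.015,"jaw":75},
    {"xyz":[-5,12,0],"yaw":-0.005,"jaw":75},
    {"xyz":[0,0,0],"yaw":0,"jaw":75},
  ],
)

```text
time_s: 22.15
eef_pos: [0.4333, 0.3708, 0.1855]
ee_rot: [2.416, 1.938, 0.076]
force: [0.6, -0.4, 0.5]
width: 0.813
```

```bash
python3 - <<'E'
import h,cv2
h.st();h.tilt();h.togo(.434,.370,.024,-.22)
s=h.grab('side','g2');h.crop(s,195,80,295,170,6,'g2',h.box('side',.434,.370,-.22,.045,.058,.003,.067)+h.box('side',.556,.385,-.5,.042,.046,.003,.061))
E
```

```text
t 22.15 tcp [433.3 370.8 185.5] jaw -0.2192 w 75.6 F [ 0.6 -0.4  0.5] q [ 0.65  0.4   1.67 -0.05  1.02  0.89]
tool z [ 0.0651 -0.0029 -0.9979]
go [   0.7   -0.8 -161.5] yaw -0.0008
```

View pics/g2.png

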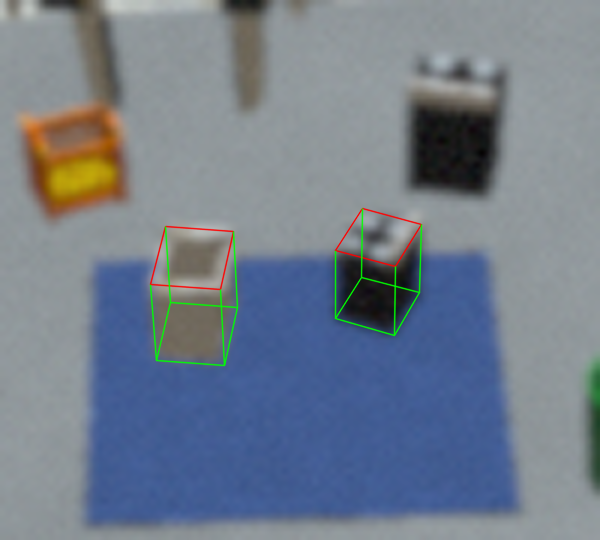

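Request:
drive_tool(
  motion=[
    {"xyz":[0,0,-35],"yaw":0,"jaw":75},
    {"xyz":[-1,0,-45],"yaw":0,"jaw":75},
    {"xyz":[-1,0,-20],"yaw":0,"jaw":75},
    {"xyz":[0,0,0],"yaw":0,"jaw":75},
  ],
)

```text
time_s: 22.6
eef_pos: [0.4347, 0.3658, 0.0836]
ee_rot: [2.419, 1.933, 0.08]
force: [-0.3, -0.0, 1.2]
width: 0.806
```

```bash
python3 - <<'E'
import h,cv2
h.st();h.tilt();h.togo(.434,.370,.024,-.22)
E
```

```text
t 22.6 tcp [434.7 365.8  83.6] jaw -0.2225 w 75.0 F [-0.3 -0.   1.2] q [ 0.64  0.53  1.75 -0.06  0.8   0.9 ]
tool z [ 0.0678 -0.0021 -0.9977]
go [ -0.7   4.2 -59.6] yaw 0.0025
```

Request:
drive_tool(
  motion=[
    {"xyz":[-2,4,-15],"yaw":0,"jaw":75},
    {"xyz":[-1,0,-18],"yaw":0,"jaw":75},
    {"xyz":[-1,0,-15],"yaw":0,"jaw":75},
    {"xyz":[-1,0,-9],"yaw":0,"jaw":75},
    {"xyz":[0,0,0],"yaw":0,"jaw":75},
  ],
)

```text
time_s: 23.1
eef_pos: [0.433, 0.3692, 0.0271]
ee_rot: [2.421, 1.929, 0.089]
force: [-0.4, 0.1, 0.4]
width: 0.802
```

```bash
python3 - <<'E'
import h,cv2
h.st();h.tilt();h.togo(.434,.370,.024,-.22)
s=h.grab('side','g3');h.crop(s,175,70,285,160,6,'g3')
E
```

```text
t 23.1 tcp [433.  369.2  27.1] jaw -0.2261 w 74.6 F [-0.4  0.1  0.4] q [ 0.65  0.63  1.77 -0.07  0.69  0.92]
tool z [ 0.0726  0.001  -0.9974]
go [ 1.   0.8 -3.1] yaw 0.0061
```

View pics/g3.png

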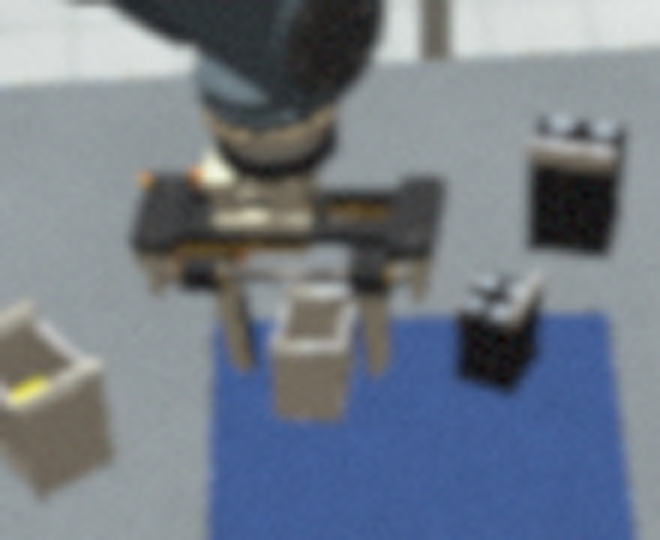

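Request:
drive_tool(
  motion=[
    {"xyz":[1,1,-3],"yaw":0.005,"jaw":36},
    {"xyz":[0,0,0],"yaw":0,"jaw":36},
    {"xyz":[0,0,0],"yaw":0,"jaw":36},
    {"xyz":[0,0,0],"yaw":0,"jaw":36},
    {"xyz":[0,0,0],"yaw":0,"jaw":36},
    {"xyz":[0,0,0],"yaw":0,"jaw":36},
  ],
)

```text
time_s: 23.75
eef_pos: [0.4359, 0.3716, 0.0273]
ee_rot: [2.416, 1.935, 0.097]
force: [-0.2, -0.2, -1.3]
width: 0.502
```

Request:
drive_tool(
  motion=[
    {"xyz":[0,0,0],"yaw":0,"jaw":36},
    {"xyz":[0,0,0],"yaw":0,"jaw":36},
  ],
)

```text
time_s: 23.95
eef_pos: [0.4359, 0.3715, 0.0273]
ee_rot: [2.416, 1.935, 0.097]
force: [0.4, -0.3, 0.2]
width: 0.5
```

```bash
python3 - <<'E'
import h,cv2
h.st();h.tilt()
s=h.grab('side','g4');h.crop(s,175,70,285,160,6,'g4')
E
```

```text
t 23.95 tcp [435.9 371.5  27.3] jaw -0.2208 w 46.5 F [ 0.4 -0.3  0.2] q [ 0.65  0.63  1.77 -0.07  0.68  0.92]
tool z [ 0.0768  0.0045 -0.997 ]
```

View pics/g4.png

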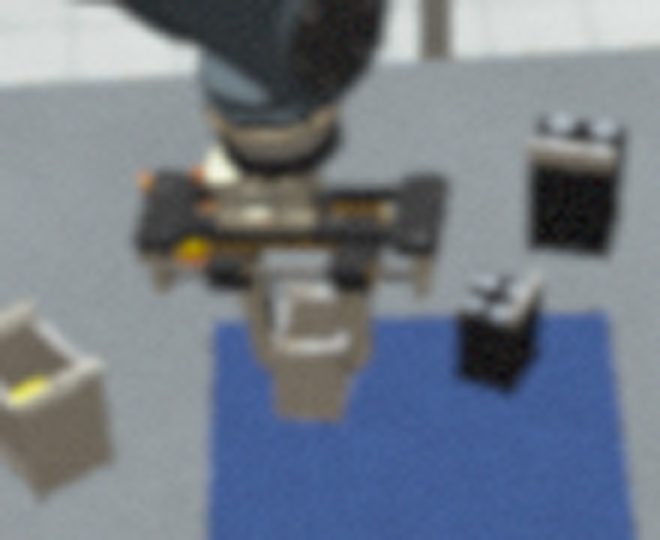

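Request:
drive_tool(
  motion=[
    {"xyz":[0,0,8],"yaw":0,"jaw":36},
    {"xyz":[0,0,15],"yaw":0,"jaw":36},
    {"xyz":[0,0,0],"yaw":0,"jaw":36},
  ],
)

```text
time_s: 24.3
eef_pos: [0.4359, 0.3716, 0.0523]
ee_rot: [2.416, 1.935, 0.097]
force: [0.8, -0.5, -0.7]
width: 0.503
```

```bash
python3 - <<'E'
import h,cv2
h.st();h.tilt()
s=h.grab('side','g5');h.crop(s,175,70,285,160,6,'g5')
E
```

```text
t 24.3 tcp [435.9 371.6  52.3] jaw -0.2208 w 46.8 F [ 0.8 -0.5 -0.7] q [ 0.65  0.59  1.76 -0.06  0.73  0.91]
tool z [ 0.0768  0.0045 -0.997 ]
```

View pics/g5.png

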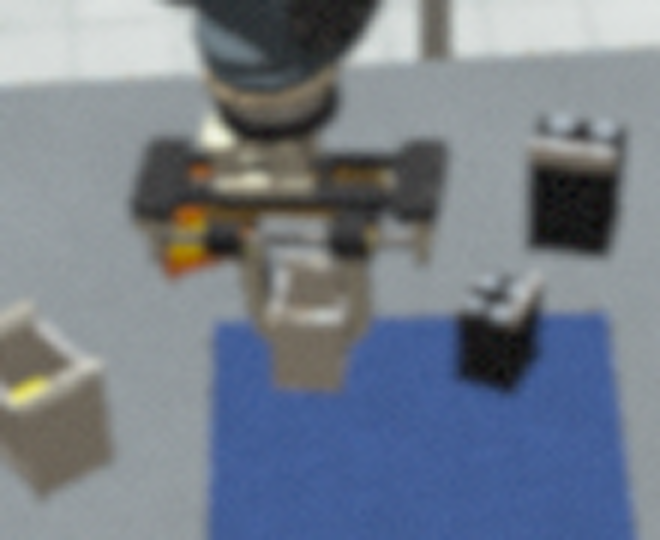

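Request:
drive_tool(
  motion=[
    {"xyz":[0,0,30],"yaw":0,"jaw":36},
    {"xyz":[0,0,40],"yaw":0,"jaw":36},
    {"xyz":[0,-10,40],"yaw":0,"jaw":36},
    {"xyz":[8,-30,5],"yaw":0.011,"jaw":36},
    {"xyz":[13,-42,0],"yaw":0.012,"jaw":36},
    {"xyz":[13,-42,0],"yaw":0.012,"jaw":36},
    {"xyz":[13,-42,0],"yaw":0.012,"jaw":36},
    {"xyz":[13,-42,0],"yaw":0.012,"jaw":36},
    {"xyz":[13,-42,0],"yaw":0.012,"jaw":36},
    {"xyz":[13,-42,0],"yaw":0.012,"jaw":36},
    {"xyz":[13,-42,0],"yaw":0.012,"jaw":36},
    {"xyz":[13,-42,0],"yaw":0.012,"jaw":36},
  ],
)

```text
time_s: 25.55
eef_pos: [0.5471, -0.0157, 0.1726]
ee_rot: [2.297, 2.077, 0.106]
force: [1.0, 0.2, -0.7]
width: 0.507
```

```bash
python3 - <<'E'
import h,cv2
h.st();h.tilt();h.togo(.5766,-.1076,.0363,-.104)
E
```

```text
t 25.55 tcp [547.1 -15.7 172.6] jaw -0.1016 w 47.1 F [ 1.   0.2 -0.7] q [-0.13  0.36  1.76  0.03  0.94 -0.04]
tool z [ 0.0793  0.0138 -0.9968]
go [  29.5  -91.9 -136.3] yaw -0.0024
```

Request:
drive_tool(
  motion=[
    {"xyz":[10,-32,0],"yaw":0,"jaw":36},
    {"xyz":[10,-32,0],"yaw":0,"jaw":36},
    {"xyz":[8,-20,-10],"yaw":0,"jaw":36},
    {"xyz":[2,-4,-20],"yaw":0,"jaw":36},
    {"xyz":[0,0,0],"yaw":0,"jaw":36},
  ],
)

```text
time_s: 26.05
eef_pos: [0.5783, -0.1137, 0.1419]
ee_rot: [2.302, 2.068, 0.106]
force: [0.1, 0.2, -0.4]
width: 0.506
```

```bash
python3 - <<'E'
import h,cv2
h.st();h.tilt();h.togo(.5766,-.1076,.0363,-.104)
s=h.grab('side','g6');h.crop(s,225,110,355,250,4.2,'g6')
E
```

```text
t 26.05 tcp [ 578.3 -113.7  141.9] jaw -0.1077 w 47.1 F [ 0.1  0.2 -0.4] q [-0.29  0.47  1.68  0.04  0.92 -0.21]
tool z [ 0.0809  0.0122 -0.9966]
go [  -1.7    6.1 -105.6] yaw 0.0037
```

View pics/g6.png

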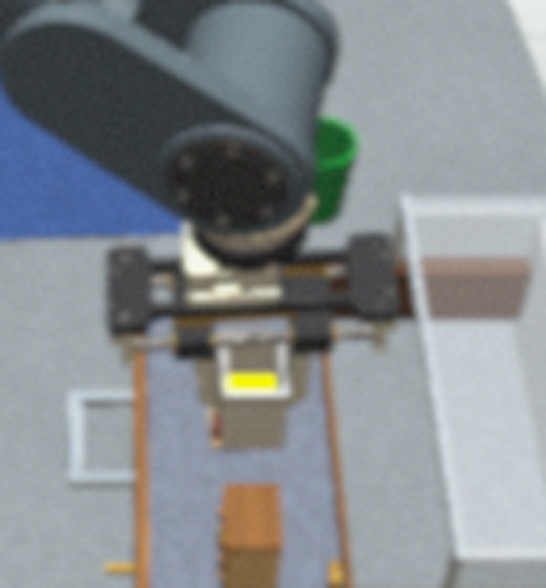

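Request:
drive_tool(
  motion=[
    {"xyz":[-2,6,-10],"yaw":0.004,"jaw":36},
    {"xyz":[0,0,-20],"yaw":0,"jaw":36},
    {"xyz":[0,0,-10],"yaw":0,"jaw":36},
    {"xyz":[0,0,0],"yaw":0,"jaw":36},
  ],
)

```text
time_s: 26.5
eef_pos: [0.5772, -0.1043, 0.1043]
ee_rot: [2.291, 2.074, 0.111]
force: [-0.5, 0.1, -1.4]
width: 0.497
```

```bash
python3 - <<'E'
import h,cv2
h.st();h.tilt();h.togo(.5766,-.1076,.0363,-.104)
s=h.grab('side','g7');h.crop(s,225,130,355,250,5,'g7')
E
```

```text
t 26.5 tcp [ 577.2 -104.3  104.3] jaw -0.1001 w 46.3 F [-0.5  0.1 -1.4] q [-0.27  0.52  1.71  0.05  0.83 -0.21]
tool z [ 0.0859  0.0118 -0.9962]
go [ -0.6  -3.3 -68. ] yaw -0.0039
```

View pics/g7.png

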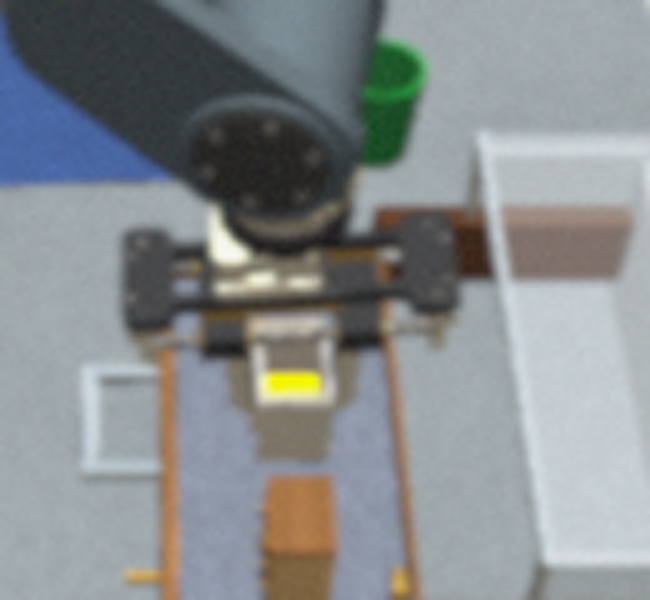

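Request:
drive_tool(
  motion=[
    {"xyz":[-1,-3,-8],"yaw":-0.004,"jaw":36},
    {"xyz":[-1,0,-20],"yaw":0,"jaw":36},
    {"xyz":[0,0,-20],"yaw":0,"jaw":36},
    {"xyz":[0,0,-8],"yaw":0,"jaw":36},
    {"xyz":[0,0,0],"yaw":0,"jaw":36},
  ],
)

```text
time_s: 27.05
eef_pos: [0.577, -0.1079, 0.0497]
ee_rot: [2.291, 2.066, 0.116]
force: [-0.4, 1.4, -1.0]
width: 0.501
```

```bash
python3 - <<'E'
import h,cv2
h.st();h.tilt();h.togo(.5766,-.1076,.0363,-.104)
E
```

```text
t 27.05 tcp [ 577.  -107.9   49.7] jaw -0.104 w 46.6 F [-0.4  1.4 -1. ] q [-0.28  0.6   1.74  0.05  0.71 -0.22]
tool z [ 0.0921  0.0096 -0.9957]
go [ -0.4   0.3 -13.4] yaw 0.0
```

Request:
drive_tool(
  motion=[
    {"xyz":[0,0,-5],"yaw":0,"jaw":36},
    {"xyz":[0,0,-4],"yaw":0,"jaw":36},
    {"xyz":[0,0,-2],"yaw":0,"jaw":36},
    {"xyz":[0,0,-1],"yaw":0,"jaw":36},
  ],
)

```text
time_s: 27.45
eef_pos: [0.5783, -0.1083, 0.039]
ee_rot: [2.289, 2.064, 0.118]
force: [0.1, -0.6, -0.8]
width: 0.501
```

Request:
drive_tool(
  motion=[
    {"xyz":[0,0,-1],"yaw":0,"jaw":36},
    {"xyz":[0,0,-1.5],"yaw":0,"jaw":36},
  ],
)

```text
time_s: 27.65
eef_pos: [0.5786, -0.1084, 0.0369]
ee_rot: [2.288, 2.063, 0.119]
force: [-0.8, 0.6, -1.2]
width: 0.506
```

Request:
drive_tool(
  motion=[
    {"xyz":[0,0,-1],"yaw":0,"jaw":36},
  ],
)

```text
time_s: 27.75
eef_pos: [0.5788, -0.1085, 0.0361]
ee_rot: [2.288, 2.063, 0.119]
force: [-2.0, 0.2, 9.0]
width: 0.503
```

Request:
drive_tool(
  motion=[
    {"xyz":[0,0,-1],"yaw":0,"jaw":36},
  ],
)

```text
time_s: 27.85
eef_pos: [0.5794, -0.1086, 0.036]
ee_rot: [2.287, 2.062, 0.121]
force: [-1.7, 0.7, 10.4]
width: 0.506
```

Request:
drive_tool(
  motion=[
    {"xyz":[0,0,0],"yaw":0,"jaw":72},
    {"xyz":[0,0,0],"yaw":0,"jaw":72},
    {"xyz":[0,0,0],"yaw":0,"jaw":72},
    {"xyz":[0,0,0],"yaw":0,"jaw":72},
    {"xyz":[0,0,25],"yaw":0,"jaw":72},
    {"xyz":[0,0,45],"yaw":0,"jaw":75},
    {"xyz":[0,0,50],"yaw":0,"jaw":75},
    {"xyz":[-20,30,40],"yaw":0,"jaw":75},
    {"xyz":[-20,45,10],"yaw":0,"jaw":75},
    {"xyz":[-20,45,0],"yaw":0,"jaw":75},
    {"xyz":[0,45,0],"yaw":0,"jaw":75},
  ],
)

```text
time_s: 28.95
eef_pos: [0.5177, 0.0546, 0.2085]
ee_rot: [2.295, 2.054, 0.122]
force: [2.1, -0.6, -0.4]
width: 0.803
```

```bash
python3 - <<'E'
import h,cv2
h.st();h.tilt();h.togo(.556,.385,.19,-.5)
s=h.grab('side','k1');h.crop(s,160,100,390,280,3.4,'k1')
t=h.grab('top','k1t');h.crop(t,110,100,340,230,3.4,'k1t',h.box('top',.556,.385,-.5,.042,.046,.003,.061))
E
```

```text
t 28.95 tcp [517.7  54.6 208.5] jaw -0.1117 w 74.7 F [ 2.1 -0.6 -0.4] q [0.01 0.26 1.81 0.01 0.97 0.12]
tool z [ 0.0986  0.0084 -0.9951]
go [ 38.3 330.4 -18.5] yaw -0.3883
```

View pics/k1.png

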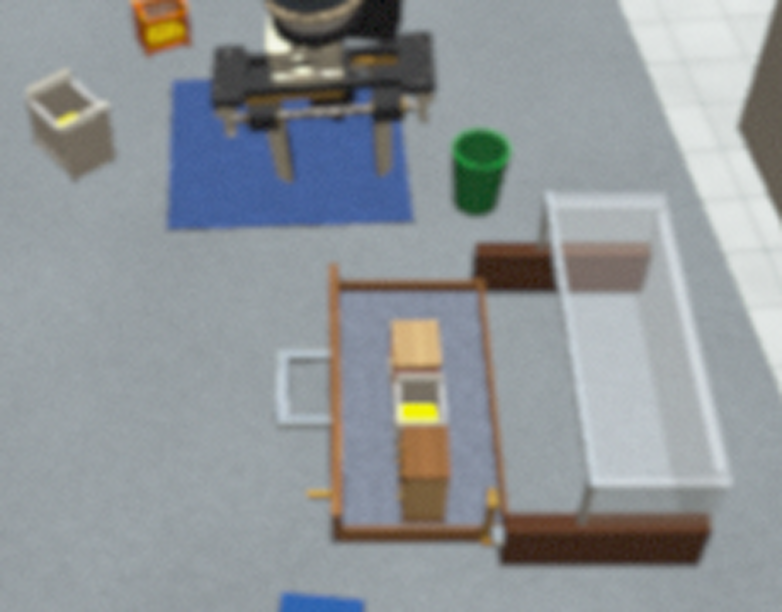

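View pics/k1t.png

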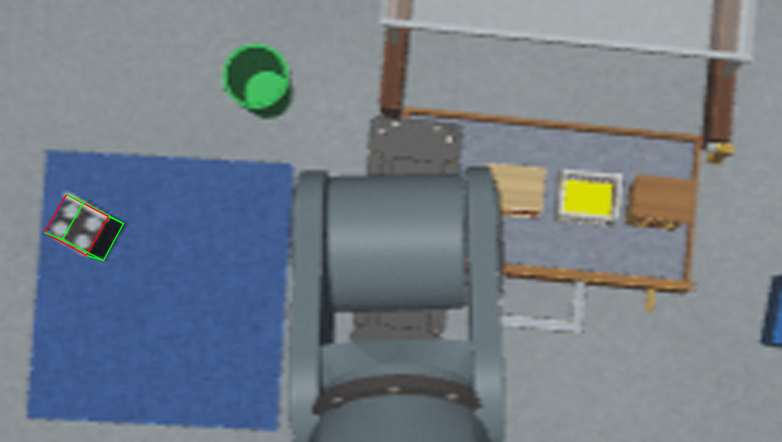

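Request:
drive_tool(
  motion=[
    {"xyz":[2,20,1],"yaw":0.14,"jaw":75},
    {"xyz":[2,20,1],"yaw":0.14,"jaw":75},
    {"xyz":[2,20,1],"yaw":0.14,"jaw":75},
    {"xyz":[2,20,1],"yaw":0.14,"jaw":75},
    {"xyz":[2,20,1],"yaw":0.14,"jaw":75},
    {"xyz":[2,20,1],"yaw":0.14,"jaw":75},
    {"xyz":[2,20,1],"yaw":0.14,"jaw":75},
    {"xyz":[2,20,1],"yaw":0.14,"jaw":75},
    {"xyz":[2,20,1],"yaw":0.14,"jaw":75},
    {"xyz":[2,20,1],"yaw":0.14,"jaw":75},
  ],
)

```text
time_s: 30.05
eef_pos: [0.5405, 0.2585, 0.2168]
ee_rot: [-0.351, -3.109, -0.152]
force: [0.1, -0.3, 0.5]
width: 0.812
```

```bash
python3 - <<'E'
import h,cv2
h.st();h.tilt();h.togo(.556,.385,.19,-.5)
E
```

```text
t 30.05 tcp [540.5 258.5 216.8] jaw 1.3452 w 75.5 F [ 0.1 -0.3  0.5] q [ 0.33  0.42  1.55  0.1   1.13 -1.06]
tool z [ 0.0016  0.0971 -0.9953]
go [ 15.5 126.5 -26.8] yaw 1.2964
```

Request:
drive_tool(
  motion=[
    {"xyz":[2,14,0],"yaw":0.14,"jaw":75},
    {"xyz":[2,14,0],"yaw":0.14,"jaw":75},
    {"xyz":[2,14,0],"yaw":0.14,"jaw":75},
    {"xyz":[2,14,0],"yaw":0.14,"jaw":75},
    {"xyz":[2,14,0],"yaw":0.14,"jaw":75},
    {"xyz":[2,14,0],"yaw":0.14,"jaw":75},
    {"xyz":[2,14,0],"yaw":0.14,"jaw":75},
    {"xyz":[2,10,0],"yaw":0.14,"jaw":75},
    {"xyz":[0,5,0],"yaw":0.12,"jaw":75},
  ],
)

```text
time_s: 30.95
eef_pos: [0.5608, 0.3707, 0.2129]
ee_rot: [1.56, -2.644, -0.108]
force: [-0.6, 0.4, -0.2]
width: 0.808
```

```bash
python3 - <<'E'
import h,cv2
h.st();h.tilt();h.togo(.556,.385,.026,-.5)
s=h.grab('side','k2');h.crop(s,225,80,315,160,7,'k2',h.box('side',.556,.385,-.5,.042,.046,.003,.061))
E
```

```text
t 30.95 tcp [560.8 370.7 212.9] jaw 2.636 w 75.1 F [-0.6  0.4 -0.2] q [ 0.49  0.62  1.25  0.07  1.35 -2.17]
tool z [-0.0958  0.0251 -0.9951]
go [  -4.8   14.3 -186.9] yaw 0.0056
```

View pics/k2.png

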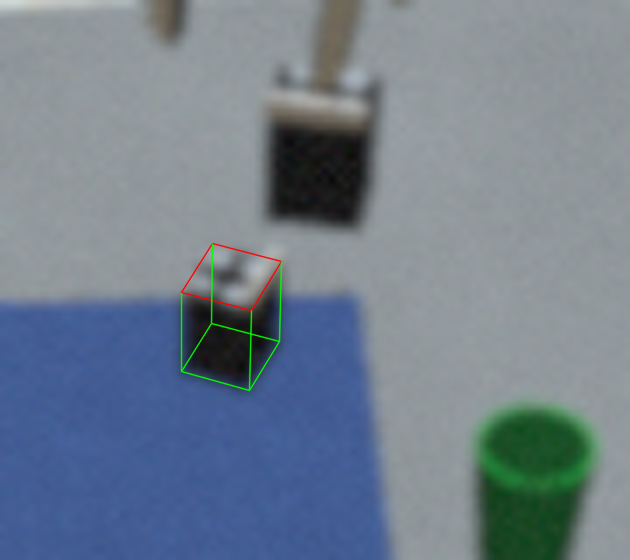

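Request:
drive_tool(
  motion=[
    {"xyz":[-6,17,-40],"yaw":0,"jaw":75},
    {"xyz":[0,0,-45],"yaw":0,"jaw":75},
    {"xyz":[0,0,-30],"yaw":0,"jaw":75},
    {"xyz":[0,0,0],"yaw":0,"jaw":75},
  ],
)

```text
time_s: 31.4
eef_pos: [0.5562, 0.3862, 0.0943]
ee_rot: [1.558, -2.648, -0.108]
force: [-0.1, -0.7, -0.7]
width: 0.808
```

```bash
python3 - <<'E'
import h,cv2
h.st();h.tilt();h.togo(.5545,.388,.026,-.5)
s=h.grab('side','k3');h.crop(s,205,60,315,160,6,'k3')
E
```

```text
t 31.4 tcp [556.2 386.2  94.3] jaw 2.6333 w 75.1 F [-0.1 -0.7 -0.7] q [ 0.51  0.74  1.33  0.08  1.14 -2.16]
tool z [-0.0938  0.0262 -0.9952]
go [ -1.7   1.8 -68.3] yaw 0.0083
```

View pics/k3.png

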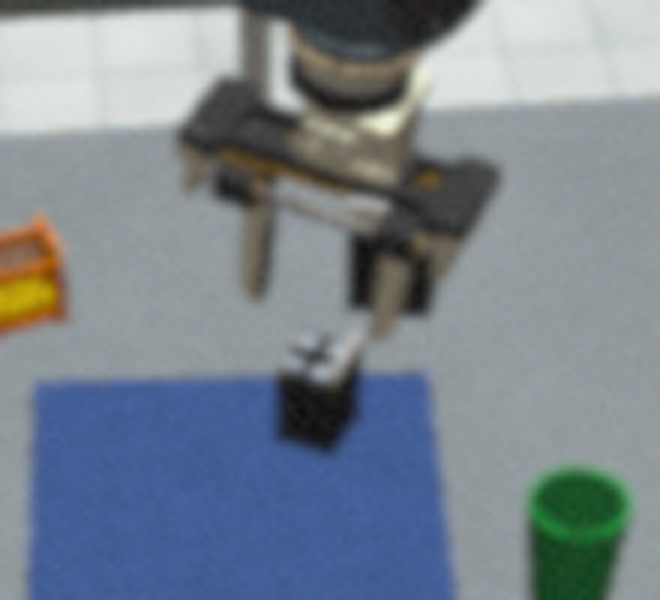

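Request:
drive_tool(
  motion=[
    {"xyz":[-2,2,-28],"yaw":0.008,"jaw":75},
    {"xyz":[0,0,-25],"yaw":0,"jaw":75},
    {"xyz":[0,0,-13],"yaw":0,"jaw":75},
    {"xyz":[0,0,0],"yaw":0,"jaw":75},
  ],
)

```text
time_s: 31.85
eef_pos: [0.5602, 0.3891, 0.0375]
ee_rot: [1.568, -2.658, -0.108]
force: [0.0, -0.2, -0.2]
width: 0.806
```

```bash
python3 - <<'E'
import h,cv2
h.st();h.tilt();h.togo(.5545,.388,.026,-.5)
s=h.grab('side','k4');h.crop(s,205,60,315,160,6,'k4')
E
```

```text
t 31.85 tcp [560.2 389.1  37.5] jaw 2.6364 w 75.0 F [ 0.  -0.2 -0.2] q [ 0.51  0.81  1.35  0.08  1.03 -2.17]
tool z [-0.0816  0.0328 -0.9961]
go [ -5.7  -1.1 -11.5] yaw 0.0052
```

View pics/k4.png

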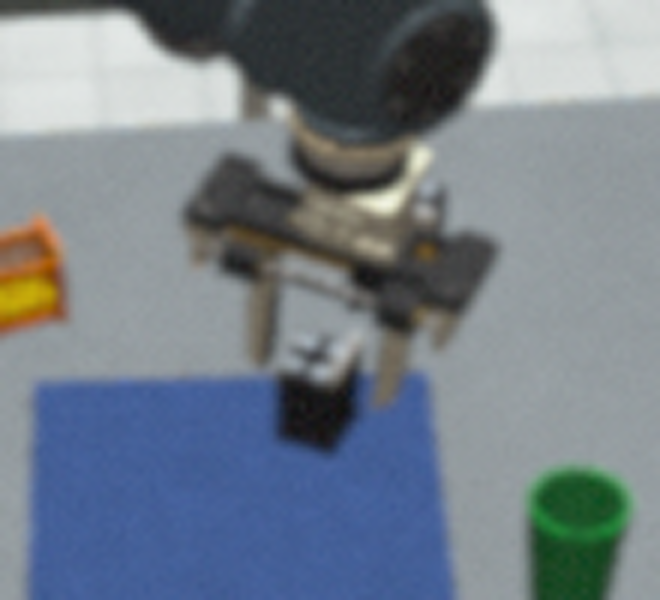

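Request:
drive_tool(
  motion=[
    {"xyz":[-6,-1,-7],"yaw":0.005,"jaw":75},
    {"xyz":[-1,0,-5],"yaw":0,"jaw":36},
    {"xyz":[0,0,0],"yaw":0,"jaw":36},
    {"xyz":[0,0,0],"yaw":0,"jaw":36},
    {"xyz":[0,0,0],"yaw":0,"jaw":36},
    {"xyz":[0,0,0],"yaw":0,"jaw":36},
    {"xyz":[0,0,0],"yaw":0,"jaw":36},
    {"xyz":[0,0,0],"yaw":0,"jaw":36},
  ],
)

```text
time_s: 32.7
eef_pos: [0.5555, 0.3894, 0.031]
ee_rot: [1.579, -2.661, -0.108]
force: [0.2, 0.4, -1.2]
width: 0.47
```

```bash
python3 - <<'E'
import h,cv2
h.st();h.tilt();h.togo(.5545,.388,.026,-.5)
s=h.grab('side','k5');h.crop(s,205,60,315,160,6,'k5')
E
```

```text
t 32.7 tcp [555.5 389.4  31. ] jaw 2.6418 w 43.7 F [ 0.2  0.4 -1.2] q [ 0.51  0.81  1.37  0.08  1.   -2.17]
tool z [-0.0745  0.0365 -0.9966]
go [-1.  -1.4 -5. ] yaw -0.0002
```

View pics/k5.png

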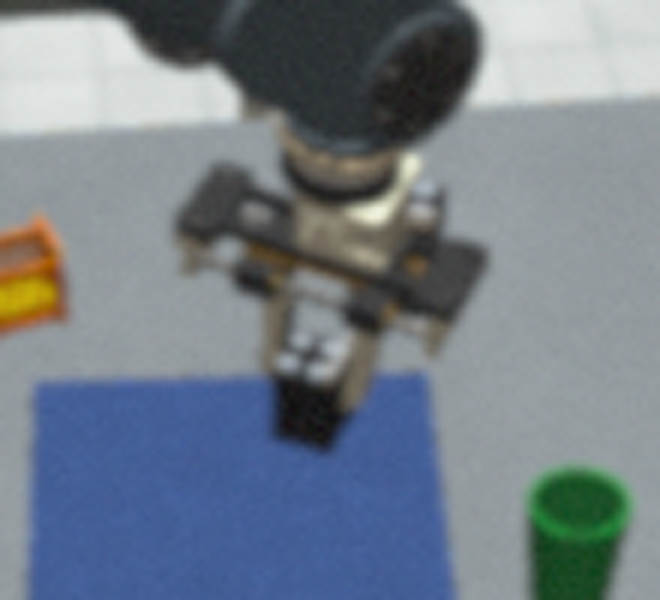

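Request:
drive_tool(
  motion=[
    {"xyz":[0,0,0],"yaw":0,"jaw":56},
    {"xyz":[0,0,0],"yaw":0,"jaw":56},
    {"xyz":[-1,-1,-7],"yaw":0,"jaw":56},
    {"xyz":[0,0,0],"yaw":0,"jaw":36},
    {"xyz":[0,0,0],"yaw":0,"jaw":36},
    {"xyz":[0,0,0],"yaw":0,"jaw":36},
    {"xyz":[0,0,0],"yaw":0,"jaw":36},
    {"xyz":[0,0,0],"yaw":0,"jaw":36},
  ],
)

```text
time_s: 33.55
eef_pos: [0.5546, 0.3883, 0.0235]
ee_rot: [1.579, -2.661, -0.107]
force: [-1.2, -0.7, 1.0]
width: 0.479
```

```bash
python3 - <<'E'
import h,cv2
h.st();h.tilt()
E
```

```text
t 33.55 tcp [554.6 388.3  23.5] jaw 2.6418 w 44.5 F [-1.2 -0.7  1. ] q [ 0.51  0.82  1.38  0.08  0.99 -2.17]
tool z [-0.0741  0.0366 -0.9966]
```

Request:
drive_tool(
  motion=[
    {"xyz":[0,0,10],"yaw":0,"jaw":36},
    {"xyz":[0,0,25],"yaw":0,"jaw":36},
    {"xyz":[0,0,40],"yaw":0,"jaw":36},
    {"xyz":[0,0,40],"yaw":0,"jaw":36},
    {"xyz":[0,-15,15],"yaw":0.01,"jaw":36},
    {"xyz":[3,-35,0],"yaw":0.015,"jaw":36},
    {"xyz":[4,-42,0],"yaw":0.015,"jaw":36},
    {"xyz":[5,-42,0],"yaw":0.015,"jaw":36},
    {"xyz":[5,-42,0],"yaw":0.015,"jaw":36},
    {"xyz":[5,-42,0],"yaw":0.015,"jaw":36},
    {"xyz":[5,-42,0],"yaw":0.01,"jaw":36},
    {"xyz":[3,-30,0],"yaw":0,"jaw":36},
  ],
)

```text
time_s: 34.75
eef_pos: [0.5817, 0.0914, 0.166]
ee_rot: [1.718, -2.575, -0.102]
force: [1.4, -0.0, -0.3]
width: 0.45
```

```bash
python3 - <<'E'
import h,cv2
h.st();h.tilt();h.togo(.59,.031,.0325,2.74)
s=h.grab('side','k6');h.crop(s,215,80,355,220,4.2,'k6')
E
```

```text
t 34.75 tcp [581.7  91.4 166. ] jaw 2.7476 w 41.9 F [ 1.4 -0.  -0.3] q [ 0.06  0.51  1.55  0.04  1.16 -2.7 ]
tool z [-0.0737  0.0299 -0.9968]
go [   8.3  -60.4 -133.5] yaw -0.0076
```

View pics/k6.png

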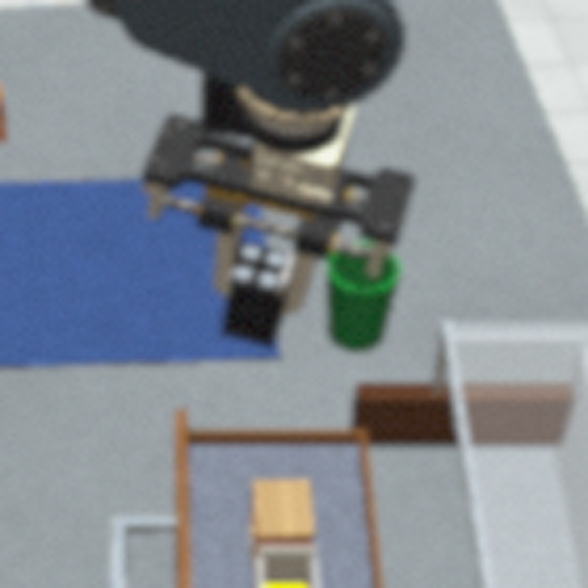

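Request:
drive_tool(
  motion=[
    {"xyz":[3,-28,0],"yaw":-0.02,"jaw":36},
    {"xyz":[3,-22,-10],"yaw":-0.02,"jaw":36},
    {"xyz":[1,-4,-30],"yaw":0,"jaw":36},
    {"xyz":[0,0,-10],"yaw":0,"jaw":36},
    {"xyz":[0,0,0],"yaw":0,"jaw":36},
  ],
)

```text
time_s: 35.3
eef_pos: [0.5901, 0.0306, 0.1186]
ee_rot: [1.659, -2.618, -0.099]
force: [0.4, 0.6, -1.7]
width: 0.45
```

```bash
python3 - <<'E'
import h,cv2
h.st();h.tilt();h.togo(.589,.031,.0325,2.70)
s=h.grab('side','k7');h.crop(s,235,110,355,230,5,'k7')
E
```

```text
t 35.3 tcp [590.1  30.6 118.6] jaw 2.7006 w 41.8 F [ 0.4  0.6 -1.7] q [-0.04  0.57  1.58  0.03  1.06 -2.76]
tool z [-0.068   0.0324 -0.9972]
go [ -1.1   0.4 -86.1] yaw -0.0006
```

View pics/k7.png

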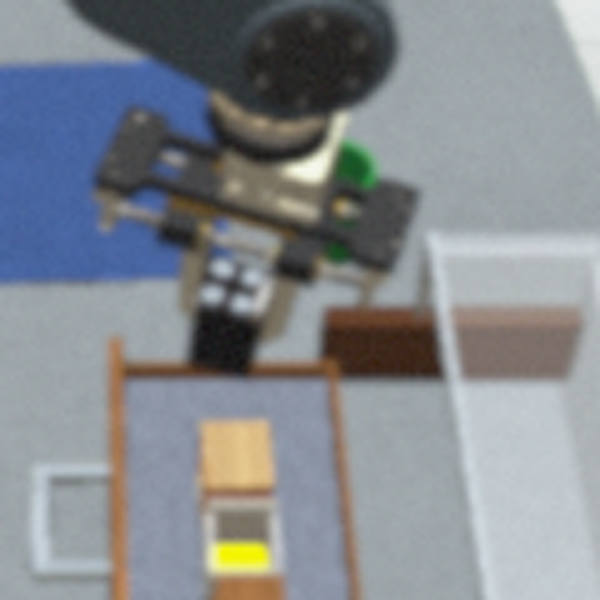

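Request:
drive_tool(
  motion=[
    {"xyz":[-1,0,-30],"yaw":0,"jaw":36},
    {"xyz":[0,0,-28],"yaw":0,"jaw":36},
    {"xyz":[0,0,-8],"yaw":0,"jaw":36},
    {"xyz":[0,0,0],"yaw":0,"jaw":36},
  ],
)

```text
time_s: 35.75
eef_pos: [0.592, 0.0335, 0.0572]
ee_rot: [1.668, -2.621, -0.092]
force: [-0.2, 0.4, 0.0]
width: 0.452
```

```bash
python3 - <<'E'
import h,cv2
h.st();h.tilt();h.togo(.588,.031,.0325,2.70)
s=h.grab('side','k8');h.crop(s,235,110,355,230,5,'k8')
E
```

```text
t 35.75 tcp [592.   33.5  57.2] jaw 2.7044 w 42.0 F [-0.2  0.4  0. ] q [-0.04  0.65  1.61  0.04  0.94 -2.76]
tool z [-0.0601  0.0321 -0.9977]
go [ -4.   -2.5 -24.7] yaw -0.0044
```

View pics/k8.png

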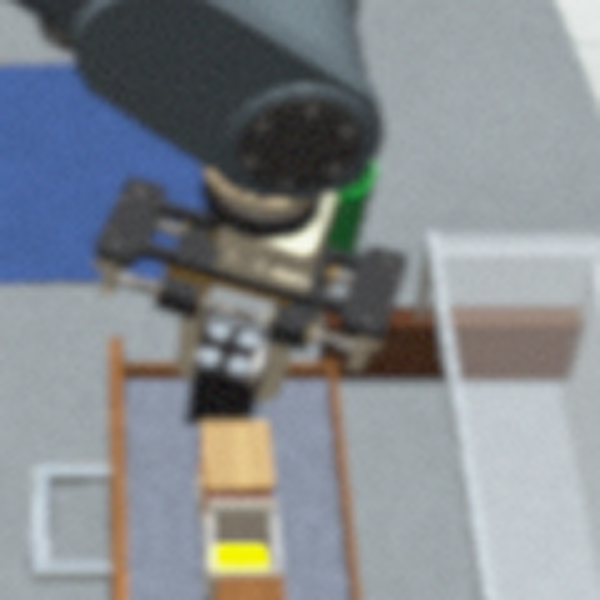

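Request:
drive_tool(
  motion=[
    {"xyz":[-4,-3,-10],"yaw":0,"jaw":36},
    {"xyz":[0,0,-7],"yaw":0,"jaw":36},
    {"xyz":[0,0,-2],"yaw":0,"jaw":36},
  ],
)

```text
time_s: 36.1
eef_pos: [0.5898, 0.0305, 0.041]
ee_rot: [1.671, -2.625, -0.087]
force: [0.3, 0.2, -0.8]
width: 0.452
```

Request:
drive_tool(
  motion=[
    {"xyz":[0,0,-1.5],"yaw":0,"jaw":36},
  ],
)

```text
time_s: 36.2
eef_pos: [0.5899, 0.0304, 0.0395]
ee_rot: [1.671, -2.625, -0.087]
force: [0.2, -0.8, -0.8]
width: 0.449
```

Request:
drive_tool(
  motion=[
    {"xyz":[0,0,-2],"yaw":0,"jaw":36},
  ],
)

```text
time_s: 36.3
eef_pos: [0.5901, 0.0304, 0.0376]
ee_rot: [1.671, -2.625, -0.087]
force: [0.0, -0.1, -1.5]
width: 0.449
```

Request:
drive_tool(
  motion=[
    {"xyz":[0,0,-1.2],"yaw":0,"jaw":36},
  ],
)

```text
time_s: 36.4
eef_pos: [0.5901, 0.0304, 0.0363]
ee_rot: [1.671, -2.625, -0.087]
force: [-1.0, -0.1, -1.2]
width: 0.451
```

Request:
drive_tool(
  motion=[
    {"xyz":[0,0,-1.2],"yaw":0,"jaw":36},
  ],
)

```text
time_s: 36.5
eef_pos: [0.5902, 0.0304, 0.0352]
ee_rot: [1.671, -2.626, -0.087]
force: [-1.2, 2.6, 8.7]
width: 0.45
```

Request:
drive_tool(
  motion=[
    {"xyz":[0,0,-0.6],"yaw":0,"jaw":36},
  ],
  grip_force=3,
)

```text
time_s: 36.6
eef_pos: [0.5904, 0.0306, 0.0349]
ee_rot: [1.672, -2.626, -0.087]
force: [-1.2, 2.1, 3.9]
width: 0.45
```

Request:
drive_tool(
  motion=[
    {"xyz":[0,0,-0.8],"yaw":0,"jaw":36},
  ],
)

```text
time_s: 36.7
eef_pos: [0.5904, 0.0307, 0.0344]
ee_rot: [1.672, -2.626, -0.087]
force: [-3.1, 0.4, 5.1]
width: 0.454
```

Request:
drive_tool(
  motion=[
    {"xyz":[0,0,-0.8],"yaw":0,"jaw":36},
  ],
)

```text
time_s: 36.8
eef_pos: [0.5905, 0.0307, 0.0339]
ee_rot: [1.672, -2.626, -0.087]
force: [-1.8, 0.9, 3.6]
width: 0.452
```

Request:
drive_tool(
  motion=[
    {"xyz":[0,0,-0.8],"yaw":0,"jaw":36},
  ],
)

```text
time_s: 36.9
eef_pos: [0.5906, 0.0307, 0.0333]
ee_rot: [1.672, -2.626, -0.086]
force: [-0.8, 1.1, 5.1]
width: 0.453
```

Request:
drive_tool(
  motion=[
    {"xyz":[0,0,-0.8],"yaw":0,"jaw":36},
  ],
)

```text
time_s: 37.0
eef_pos: [0.5906, 0.0307, 0.0325]
ee_rot: [1.672, -2.626, -0.086]
force: [-2.7, 0.9, 4.5]
width: 0.45
```

Request:
drive_tool(
  motion=[
    {"xyz":[0,0,0],"yaw":0,"jaw":46},
    {"xyz":[0,0,0],"yaw":0,"jaw":52},
    {"xyz":[0,0,0],"yaw":0,"jaw":66},
    {"xyz":[0,0,0],"yaw":0,"jaw":66},
    {"xyz":[0,0,0],"yaw":0,"jaw":66},
  ],
)

```text
time_s: 37.5
eef_pos: [0.5906, 0.0304, 0.0315]
ee_rot: [1.672, -2.626, -0.086]
force: [0.3, 0.6, 0.0]
width: 0.703
```

```bash
python3 - <<'E'
import h,cv2
h.st();h.tilt()
s=h.grab('side','k9');h.crop(s,235,110,355,230,5,'k9')
E
```

```text
t 37.5 tcp [590.6  30.4  31.5] jaw 2.7048 w 65.4 F [0.3 0.6 0. ] q [-0.04  0.69  1.63  0.04  0.88 -2.77]
tool z [-0.0527  0.0319 -0.9981]
```

View pics/k9.png

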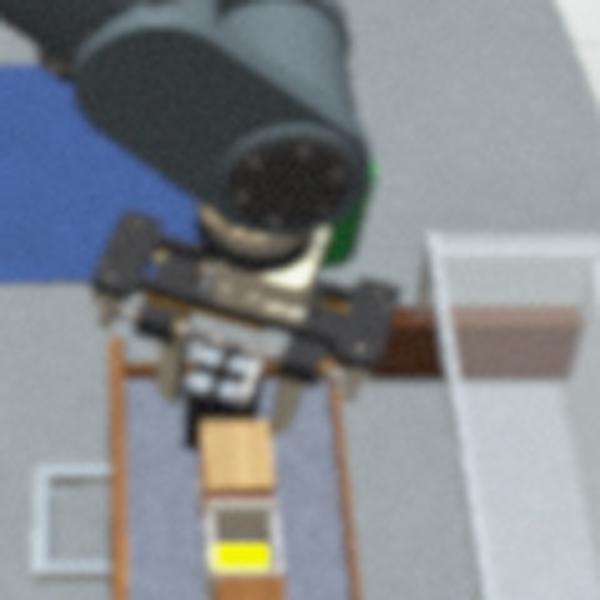

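Request:
drive_tool(
  motion=[
    {"xyz":[0,0,25],"yaw":0,"jaw":66},
    {"xyz":[0,0,45],"yaw":0,"jaw":66},
    {"xyz":[0,0,45],"yaw":0,"jaw":50},
    {"xyz":[-16,-8,20],"yaw":-0.13,"jaw":20},
    {"xyz":[-16,-8,0],"yaw":-0.14,"jaw":0},
    {"xyz":[-16,-8,0],"yaw":-0.14,"jaw":0},
    {"xyz":[-16,-8,0],"yaw":-0.14,"jaw":0},
    {"xyz":[-16,-8,0],"yaw":-0.14,"jaw":0},
    {"xyz":[-16,-8,0],"yaw":-0.14,"jaw":0},
    {"xyz":[-16,-8,0],"yaw":-0.14,"jaw":0},
    {"xyz":[-16,-8,0],"yaw":-0.14,"jaw":0},
    {"xyz":[-16,-8,0],"yaw":-0.1,"jaw":0},
  ],
)

```text
time_s: 38.75
eef_pos: [0.4416, -0.0434, 0.1723]
ee_rot: [0.19, 3.119, 0.094]
force: [-0.1, 0.1, 0.1]
width: 0.006
```

```bash
python3 - <<'E'
import h,cv2
h.st();h.tilt();h.togo(.4231,-.0555,.02,1.467)
s=h.grab('side','m1');h.crop(s,225,130,375,280,4.5,'m1')
s=h.grab('top','m1t');h.crop(s,205,60,345,200,4.5,'m1t')
E
```

```text
t 38.75 tcp [441.6 -43.4 172.3] jaw 1.4493 w 0.5 F [-0.1  0.1  0.1] q [-0.24  0.21  1.97  0.08  0.95 -1.73]
tool z [ 0.0187  0.0591 -0.9981]
go [ -18.5  -12.1 -152.3] yaw 0.0177
```

View pics/m1.png

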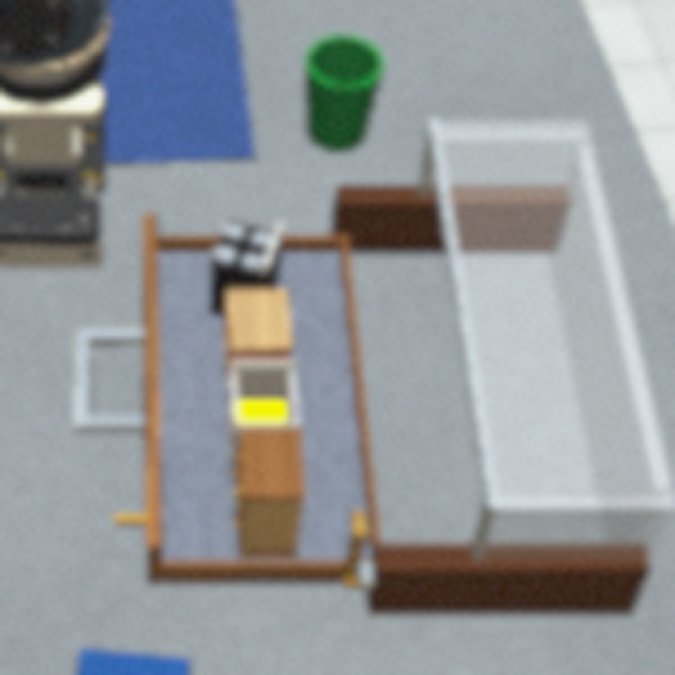

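View pics/m1t.png

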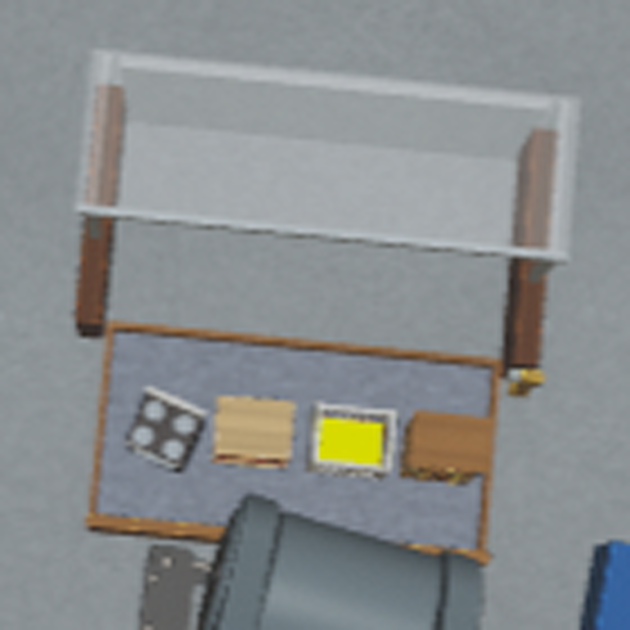

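Request:
drive_tool(
  motion=[
    {"xyz":[-20,-12,-30],"yaw":0.018,"jaw":0},
    {"xyz":[0,0,-40],"yaw":0,"jaw":0},
    {"xyz":[0,0,-40],"yaw":0,"jaw":0},
    {"xyz":[0,0,-22],"yaw":0,"jaw":0},
    {"xyz":[0,0,0],"yaw":0,"jaw":0},
  ],
  grip_force=8,
)

```text
time_s: 39.35
eef_pos: [0.4252, -0.0561, 0.0382]
ee_rot: [0.132, 3.115, 0.091]
force: [0.0, 0.8, -0.1]
width: 0.004
```

```bash
python3 - <<'E'
import h,cv2
h.st();h.tilt();h.togo(.4231,-.0555,.02,1.467)
s=h.grab('side','m2');h.crop(s,195,130,345,280,4,'m2')
E
```

```text
t 39.35 tcp [425.2 -56.1  38.2] jaw 1.4864 w 0.4 F [ 0.   0.8 -0.1] q [-0.28  0.44  2.1   0.11  0.59 -1.86]
tool z [ 0.0252  0.0571 -0.9981]
go [ -2.1   0.6 -18.2] yaw -0.0194
```

View pics/m2.png

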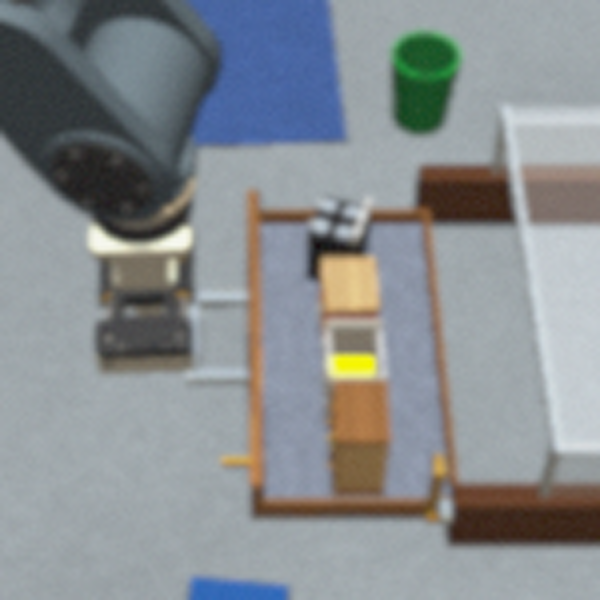

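Request:
drive_tool(
  motion=[
    {"xyz":[-2,0,-17],"yaw":-0.019,"jaw":0},
    {"xyz":[6,-0.6,0],"yaw":0,"jaw":0},
    {"xyz":[6,-0.6,0],"yaw":0,"jaw":0},
    {"xyz":[5,-0.5,0],"yaw":0,"jaw":0},
    {"xyz":[5,-0.5,0],"yaw":0,"jaw":0},
    {"xyz":[6,-0.6,0],"yaw":0,"jaw":0},
  ],
)

```text
time_s: 40.0
eef_pos: [0.4576, -0.0593, 0.0278]
ee_rot: [0.152, 3.107, 0.088]
force: [-2.4, 0.9, -1.3]
width: 0.003
```

```bash
python3 - <<'E'
import h,cv2
h.st();h.tilt()
s=h.grab('side','m3');h.crop(s,195,130,345,280,4,'m3')
E
```

```text
t 40.0 tcp [457.6 -59.3  27.8] jaw 1.474 w 0.3 F [-2.4  0.9 -1.3] q [-0.27  0.5   2.03  0.11  0.6  -1.83]
tool z [ 0.0328  0.0551 -0.9979]
```

View pics/m3.png

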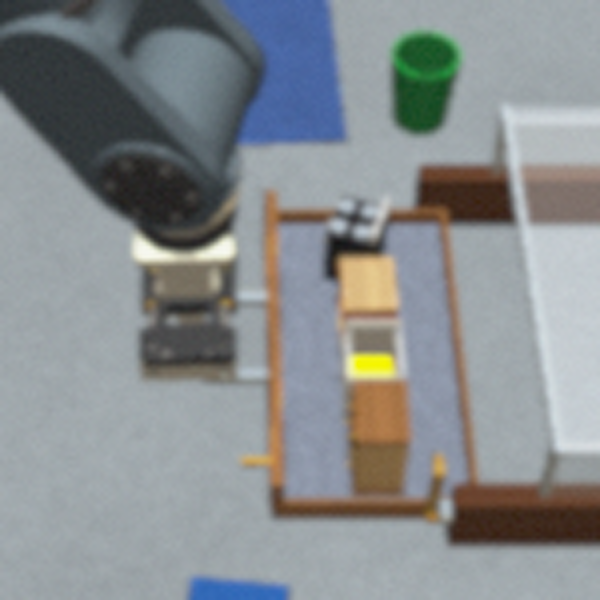

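Request:
drive_tool(
  motion=[
    {"xyz":[8,-0.8,-3],"yaw":0,"jaw":0},
    {"xyz":[8,-0.8,-2],"yaw":0,"jaw":0},
    {"xyz":[8,-0.8,-1.5],"yaw":0,"jaw":0},
    {"xyz":[8,-0.8,-1],"yaw":0,"jaw":0},
    {"xyz":[8,-0.8,-1],"yaw":0,"jaw":0},
    {"xyz":[8,-0.8,-1],"yaw":0,"jaw":0},
    {"xyz":[8,-0.8,-1],"yaw":0,"jaw":0},
    {"xyz":[8,-0.8,-1],"yaw":0,"jaw":0},
  ],
)

```text
time_s: 40.85
eef_pos: [0.5284, -0.0665, 0.0159]
ee_rot: [0.152, 3.105, 0.088]
force: [-2.9, 0.3, 2.1]
width: 0.006
```

```bash
python3 - <<'E'
import h,cv2
h.st();h.tilt()
s=h.grab('side','m4');h.crop(s,215,130,385,280,4,'m4')
E
```

```text
t 40.85 tcp [528.4 -66.5  15.9] jaw 1.4741 w 0.5 F [-2.9  0.3  2.1] q [-0.24  0.61  1.85  0.1   0.66 -1.8 ]
tool z [ 0.0345  0.0547 -0.9979]
```

View pics/m4.png

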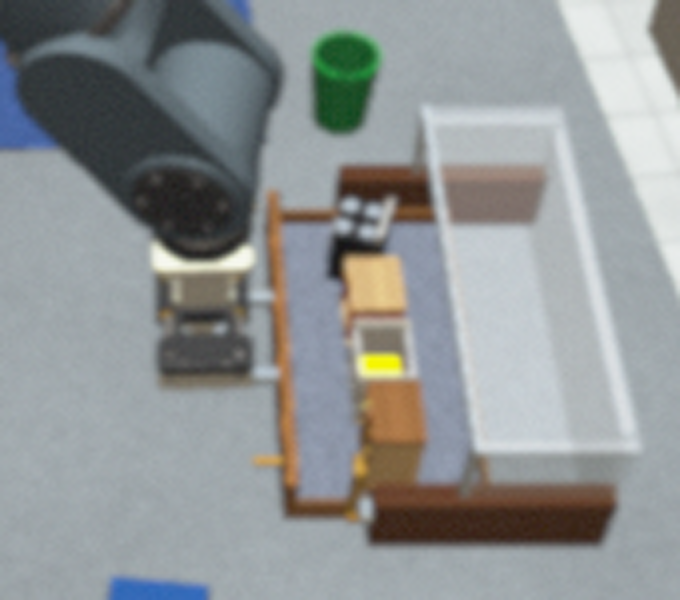

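Request:
drive_tool(
  motion=[
    {"xyz":[8,-0.8,0],"yaw":0,"jaw":0},
    {"xyz":[8,-0.8,0],"yaw":0,"jaw":0},
    {"xyz":[8,-0.8,0],"yaw":0,"jaw":0},
    {"xyz":[8,-0.8,0],"yaw":0,"jaw":0},
    {"xyz":[8,-0.8,0],"yaw":0,"jaw":0},
    {"xyz":[6,-0.6,0],"yaw":0,"jaw":0},
    {"xyz":[5,-0.5,0],"yaw":0,"jaw":0},
  ],
)

```text
time_s: 41.6
eef_pos: [0.5846, -0.0725, 0.0156]
ee_rot: [0.152, 3.104, 0.087]
force: [-1.3, -1.2, 0.8]
width: 0.005
```

Request:
drive_tool(
  motion=[
    {"xyz":[3,-0.3,0],"yaw":0,"jaw":0},
    {"xyz":[3,-0.3,0],"yaw":0,"jaw":0},
    {"xyz":[2,-0.2,0],"yaw":0,"jaw":0},
  ],
)

```text
time_s: 41.9
eef_pos: [0.591, -0.073, 0.0153]
ee_rot: [0.152, 3.111, 0.088]
force: [-20.2, -0.7, 14.1]
width: 0.003
```

Request:
drive_tool(
  motion=[
    {"xyz":[1,0,0],"yaw":0,"jaw":0},
    {"xyz":[0,0,0],"yaw":0,"jaw":0},
    {"xyz":[0,0,0],"yaw":0,"jaw":0},
  ],
)

```text
time_s: 42.2
eef_pos: [0.5907, -0.0728, 0.0151]
ee_rot: [0.152, 3.114, 0.089]
force: [-2.0, -0.5, -0.8]
width: 0.005
```

```bash
python3 - <<'E'
import h,cv2,ov
h.st();h.tilt()
s=h.grab('side','n1');h.crop(s,235,130,385,280,4.5,'n1',ov.case('side',.6475,-.079,-.104,0))
E
```

```text
t 42.2 tcp [590.7 -72.8  15.1] jaw 1.4741 w 0.5 F [-2.  -0.5 -0.8] q [-0.23  0.69  1.67  0.09  0.76 -1.77]
tool z [ 0.0252  0.056  -0.9981]
```

View pics/n1.png

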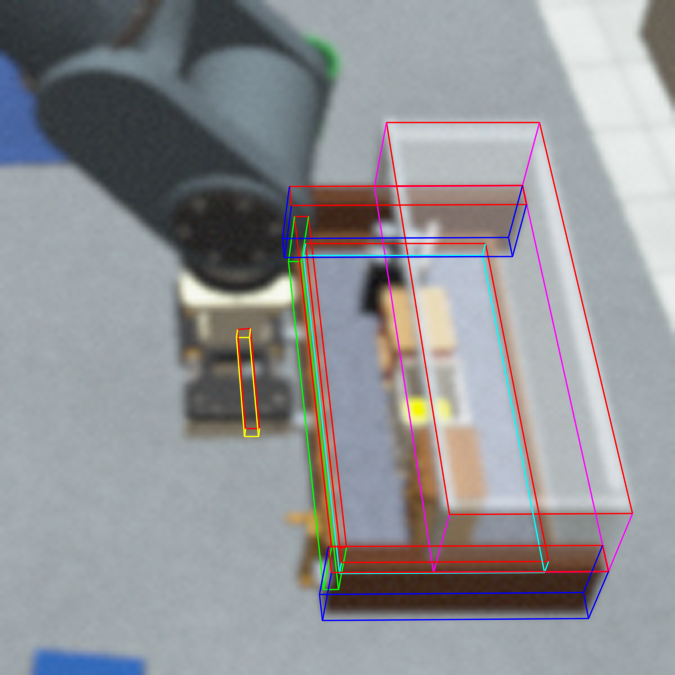

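Request:
drive_tool(
  motion=[
    {"xyz":[-12,1,0],"yaw":0,"jaw":0},
    {"xyz":[-15,2,0],"yaw":0,"jaw":0},
    {"xyz":[-15,0,40],"yaw":0,"jaw":0},
    {"xyz":[-20,0,50],"yaw":0,"jaw":0},
    {"xyz":[-40,0,50],"yaw":0,"jaw":0},
  ],
)

```text
time_s: 42.75
eef_pos: [0.4979, -0.0692, 0.1414]
ee_rot: [0.151, 3.115, 0.091]
force: [0.5, 0.6, 1.6]
width: 0.005
```

```bash
python3 - <<'E'
import h,cv2,ov,numpy as np
h.st();h.tilt()
def hook(n,th,cx=.6475,cy=-.079,yaw=-.104,v0=-.163):
    c,s=np.cos(yaw),np.sin(yaw);L=[]
    w=lambda u,v,z:(cx+c*u-s*v,cy+s*u+c*v,z)
    for du in(-.004,.004):
      P=[]
      for a,b in((0,-.005),(.062,-.005),(.062,.005),(0,.005)):
        P.append(w(-.014+du,v0+a*np.cos(th)-b*np.sin(th),.035+a*np.sin(th)+b*np.cos(th)))
      p=h.proj(n,P); L+=[(p[i],p[(i+1)%4],(0,255,0)) for i in range(4)]
    return L
for n,c in(('side',(285,200,345,270,9)),('top',(270,110,340,170,9))):
    im=h.grab(n,'n2'+n);h.crop(im,*c,'n2'+n,hook(n,1.57))
t=cv2.imread('pics/n2top.raw.png');h.crop(t,205,60,345,175,5,'n2case',ov.case('top',.6475,-.079,-.104,0))
E
```

```text
t 42.75 tcp [497.9 -69.2 141.4] jaw 1.4743 w 0.4 F [0.5 0.6 1.6] q [-0.26  0.36  1.86  0.08  0.92 -1.79]
tool z [ 0.0243  0.057  -0.9981]
```

View pics/n2side.png

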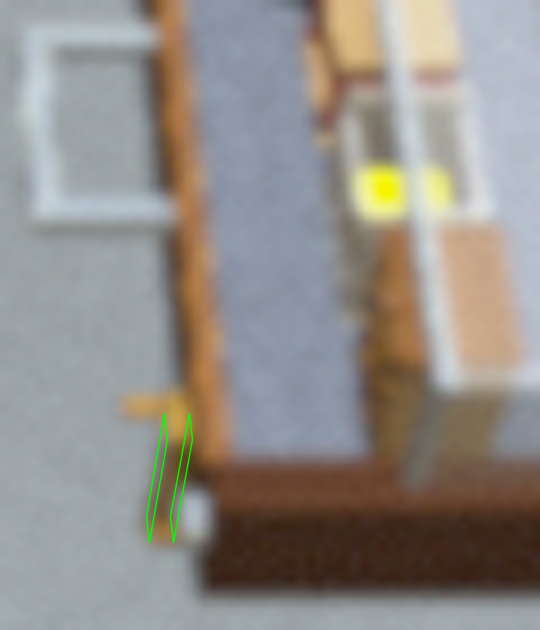

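View pics/n2top.png

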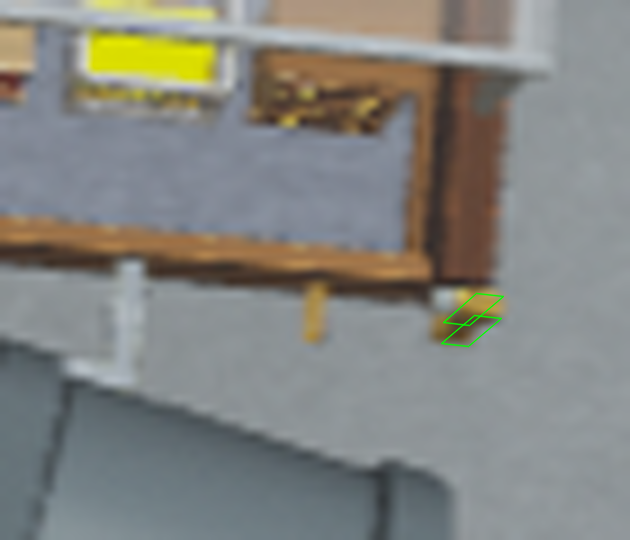

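View pics/n2case.png

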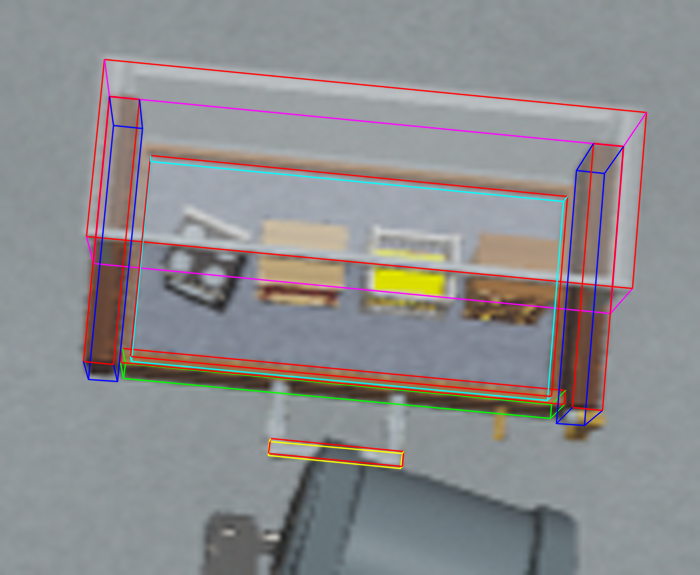

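Request:
drive_tool(
  motion=[
    {"xyz":[5,-45,5],"yaw":0,"jaw":0},
    {"xyz":[5,-45,0],"yaw":0,"jaw":0},
    {"xyz":[10,-45,0],"yaw":0,"jaw":0},
    {"xyz":[25,-45,0],"yaw":0,"jaw":0},
    {"xyz":[35,-25,0],"yaw":0,"jaw":0},
    {"xyz":[25,-5,0],"yaw":0,"jaw":0},
    {"xyz":[0,0,0],"yaw":0,"jaw":0},
  ],
)

```text
time_s: 43.55
eef_pos: [0.6071, -0.2865, 0.1477]
ee_rot: [0.149, 3.102, 0.085]
force: [-0.5, 0.7, -1.2]
width: 0.006
```

```bash
python3 - <<'E'
import h,cv2
h.st();h.tilt();h.togo(.614,-.274,.078,1.467)
E
```

```text
t 43.55 tcp [ 607.1 -286.5  147.7] jaw 1.4754 w 0.6 F [-0.5  0.7 -1.2] q [-0.54  0.64  1.38  0.07  1.12 -2.04]
tool z [ 0.0379  0.053  -0.9979]
go [  6.9  12.5 -69.7] yaw -0.0084
```

Request:
drive_tool(
  motion=[
    {"xyz":[5,6,-30],"yaw":-0.008,"jaw":0},
    {"xyz":[0,0,-35],"yaw":0,"jaw":0},
    {"xyz":[0,0,0],"yaw":0,"jaw":0},
  ],
)

```text
time_s: 43.85
eef_pos: [0.6128, -0.2802, 0.0792]
ee_rot: [0.162, 3.099, 0.084]
force: [-0.9, 1.0, 0.4]
width: 0.006
```

```bash
python3 - <<'E'
import h,cv2
h.st();h.tilt();h.togo(.614,-.274,.078,1.467)
s=h.grab('side','n3');h.crop(s,265,170,355,270,6,'n3')
t=h.grab('top','n3');h.crop(t,265,90,345,170,6,'n3t')
E
```

```text
t 43.85 tcp [ 612.8 -280.2   79.2] jaw 1.4672 w 0.6 F [-0.9  1.   0.4] q [-0.52  0.72  1.42  0.08  1.   -2.03]
tool z [ 0.0395  0.0523 -0.9978]
go [ 1.2  6.2 -1.2] yaw -0.0002
```

View pics/n3.png

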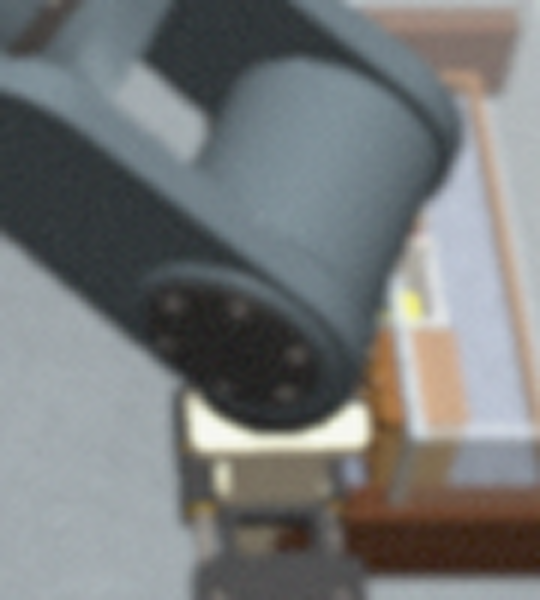

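View pics/n3t.png

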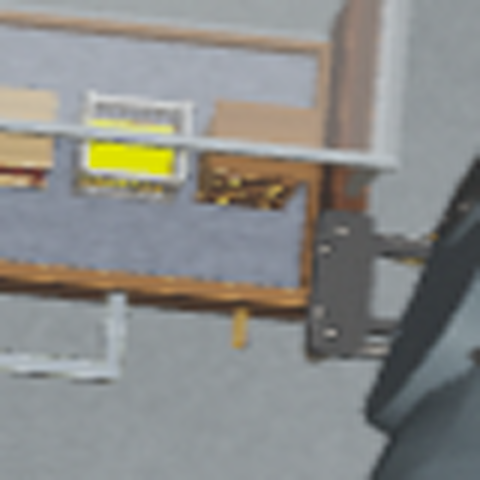

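Request:
drive_tool(
  motion=[
    {"xyz":[1,10,0],"yaw":0,"jaw":0},
    {"xyz":[1,8,0],"yaw":0,"jaw":0},
    {"xyz":[1,8,0],"yaw":0,"jaw":0},
    {"xyz":[1,8,0],"yaw":0,"jaw":0},
    {"xyz":[0,0,0],"yaw":0,"jaw":0},
  ],
)

```text
time_s: 44.45
eef_pos: [0.6215, -0.2451, 0.0906]
ee_rot: [0.16, 3.086, 0.074]
force: [1.3, -0.1, -0.3]
width: 0.002
```

```bash
python3 - <<'E'
import h,cv2
h.st();h.tilt();h.togo(.618,-.232,.0727,1.467)
t=h.grab('top','n4');h.crop(t,265,90,345,170,6,'n4t')
s=h.grab('side','n4');h.crop(s,265,170,355,270,6,'n4')
E
```

```text
t 44.45 tcp [ 621.5 -245.1   90.6] jaw 1.4684 w 0.2 F [ 1.3 -0.1 -0.3] q [-0.47  0.69  1.45  0.08  0.98 -1.98]
tool z [ 0.0528  0.0452 -0.9976]
go [ -3.5  13.1 -17.9] yaw -0.0014
```

View pics/n4t.png

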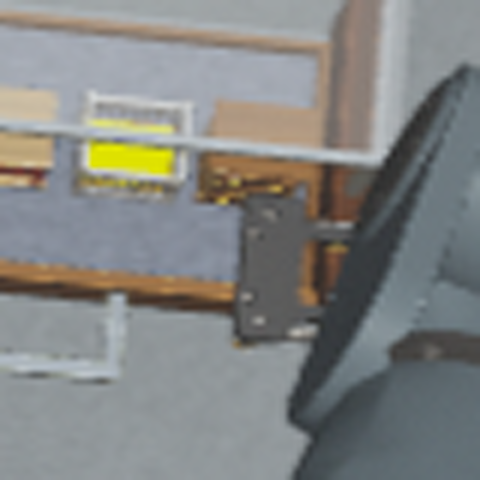

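View pics/n4.png

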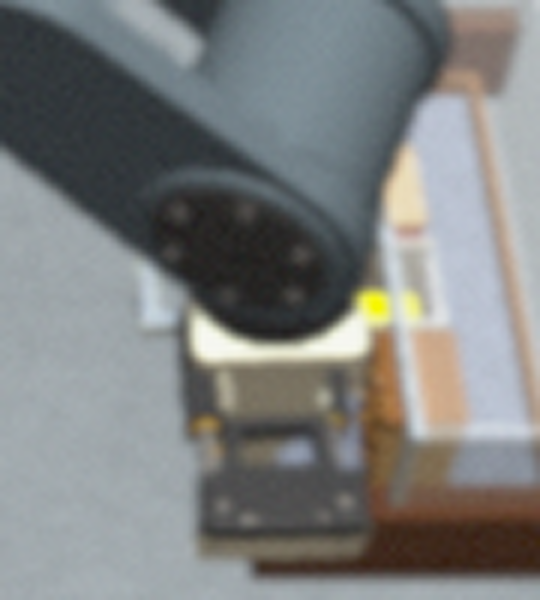

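Request:
drive_tool(
  motion=[
    {"xyz":[-2,8,-12],"yaw":0,"jaw":0},
    {"xyz":[-1,8,-12],"yaw":0,"jaw":0},
    {"xyz":[0,0,0],"yaw":0,"jaw":0},
  ],
)

```text
time_s: 44.85
eef_pos: [0.6177, -0.2292, 0.064]
ee_rot: [0.162, 3.086, 0.074]
force: [-0.3, 0.3, -0.4]
width: 0.006
```

```bash
python3 - <<'E'
import h,cv2
h.st();h.tilt();h.togo(.6195,-.2207,.0618,1.467)
E
```

```text
t 44.85 tcp [ 617.7 -229.2   64. ] jaw 1.4669 w 0.5 F [-0.3  0.3 -0.4] q [-0.45  0.71  1.49  0.08  0.92 -1.97]
tool z [ 0.0526  0.0451 -0.9976]
go [ 1.8  8.5 -2.2] yaw 0.0001
```

Request:
drive_tool(
  motion=[
    {"xyz":[1,9,-8],"yaw":0,"jaw":0},
    {"xyz":[0,6,-10],"yaw":0,"jaw":0},
    {"xyz":[0,0,0],"yaw":0,"jaw":0},
  ],
)

```text
time_s: 45.15
eef_pos: [0.6185, -0.2127, 0.0437]
ee_rot: [0.162, 3.087, 0.074]
force: [-0.0, -0.8, 0.5]
width: 0.005
```

```bash
python3 - <<'E'
import h,cv2
h.st();h.tilt();h.togo(.6205,-.2123,.039,1.467)
t=h.grab('top','n5');h.crop(t,265,90,345,170,6,'n5t')
E
```

```text
t 45.15 tcp [ 618.5 -212.7   43.7] jaw 1.4669 w 0.5 F [-0.  -0.8  0.5] q [-0.43  0.73  1.51  0.08  0.88 -1.95]
tool z [ 0.0518  0.0455 -0.9976]
go [ 2.   0.4 -4.7] yaw 0.0001
```

View pics/n5t.png

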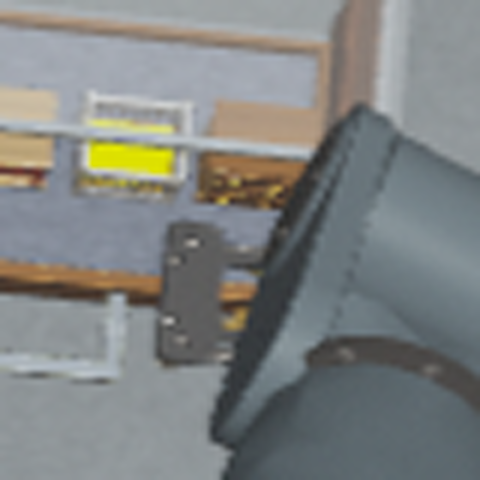

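Request:
drive_tool(
  motion=[
    {"xyz":[1,8,-1],"yaw":0,"jaw":0},
    {"xyz":[0,2,-3],"yaw":0,"jaw":0},
  ],
)

```text
time_s: 45.4
eef_pos: [0.6202, -0.2029, 0.0406]
ee_rot: [0.163, 3.086, 0.073]
force: [0.3, -1.2, -0.3]
width: 0.007
```

Request:
drive_tool(
  motion=[
    {"xyz":[0,0,-2],"yaw":0,"jaw":0},
    {"xyz":[0,0,-2],"yaw":0,"jaw":0},
  ],
)

```text
time_s: 45.6
eef_pos: [0.6207, -0.2029, 0.0396]
ee_rot: [0.161, 3.085, 0.072]
force: [-11.9, 2.7, 26.1]
width: 0.004
```

Request:
drive_tool(
  motion=[
    {"xyz":[0,0,0],"yaw":0,"jaw":0},
    {"xyz":[0,0,15],"yaw":0,"jaw":0},
    {"xyz":[0,0,40],"yaw":0,"jaw":0},
    {"xyz":[0,0,50],"yaw":0,"jaw":0},
    {"xyz":[-40,0,20],"yaw":0,"jaw":0},
    {"xyz":[-50,0,0],"yaw":0,"jaw":0},
    {"xyz":[-50,0,0],"yaw":0,"jaw":0},
    {"xyz":[-50,0,0],"yaw":0,"jaw":0},
    {"xyz":[-30,0,0],"yaw":0,"jaw":0},
    {"xyz":[0,0,0],"yaw":0,"jaw":0},
  ],
)

```text
time_s: 46.6
eef_pos: [0.395, -0.2019, 0.1773]
ee_rot: [0.159, 3.076, 0.064]
force: [1.2, -0.5, 0.5]
width: 0.005
```

```bash
cat > hk.py <<'E'
import h,numpy as np
def hook(n,th,cx=.6475,cy=-.079,yaw=-.104,v0=-.163):
    c,s=np.cos(yaw),np.sin(yaw);L=[]
    w=lambda u,v,z:(cx+c*u-s*v,cy+s*u+c*v,z)
    for du in(-.004,.004):
      P=[]
      for a,b in((0,-.005),(.062,-.005),(.062,.005),(0,.005)):
        P.append(w(-.014+du,v0+a*np.cos(th)-b*np.sin(th),.035+a*np.sin(th)+b*np.cos(th)))
      p=h.proj(n,P); L+=[(p[i],p[(i+1)%4],(0,255,0)) for i in range(4)]
    return L
E
python3 - <<'E'
import h,cv2,ov,hk
h.st()
s=h.grab('side','o');h.crop(s,285,200,345,270,8,'o1');h.crop(s,285,200,345,270,8,'o2',hk.hook('side',0))
h.crop(s,240,130,390,280,4,'o3')
t=h.grab('top','ot');h.crop(t,205,60,345,175,5,'o4',ov.case('top',.6475,-.079,-.104,0)+hk.hook('top',0))
E
```

```text
t 46.6 tcp [ 395.  -201.9  177.3] jaw 1.4689 w 0.5 F [ 1.2 -0.5  0.5] q [-0.62  0.19  1.98  0.08  0.94 -2.14]
```

View pics/o1.png

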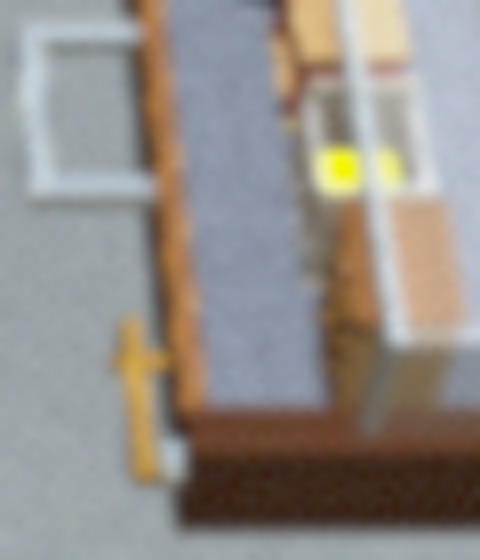

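View pics/o2.png

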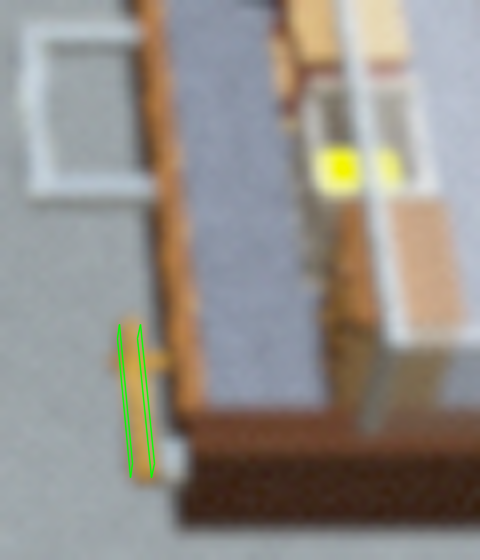

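View pics/o3.png

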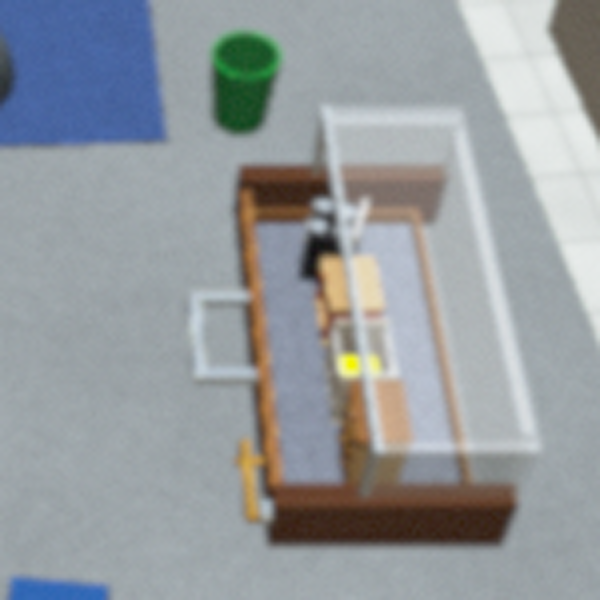

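View pics/o4.png

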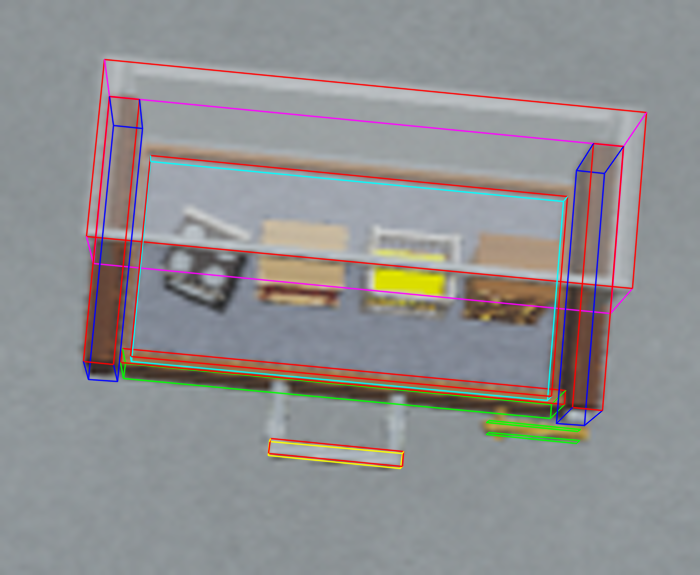

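```bash
python3 - <<'E'
import cv2,h,hk,numpy as np
s=cv2.imread('pics/o.raw.png');S=8;x0,y0,x1,y1=285,230,320,270
sub=cv2.resize(s[y0:y1,x0:x1],None,fx=S,fy=S,interpolation=cv2.INTER_CUBIC)
hsv=cv2.cvtColor(sub,cv2.COLOR_BGR2HSV)
m=(hsv[...,0]>14)&(hsv[...,0]<26)&(hsv[...,1]>120)&(hsv[...,2]>120)
m=cv2.morphologyEx(m.astype(np.uint8),cv2.MORPH_OPEN,np.ones((5,5)))>0
best=[]
for th in np.arange(-.1,.2,.02):
  e=[]
  for dx in np.arange(-.003,.0031,.001):
   for dy in np.arange(-.003,.0031,.001):
    L=hk.hook('side',th,cx=.6475+dx,cy=-.079+dy)
    P=np.array([q for l in L for q in l[:2]]);hull=cv2.convexHull(((P-[x0,y0]+.5)*S).astype(np.int32))
    k=np.zeros(m.shape,np.uint8);cv2.fillConvexPoly(k,hull,1);k=k>0
    e.append(((k&m).sum()/(k|m).sum(),dx,dy))
  print(round(th,2),np.round(max(e),4))
E
```

```text
-0.1 [0.3907 0.002  0.    ]
-0.08 [0.3887 0.002  0.    ]
-0.06 [ 0.3898  0.001  -0.001 ]
-0.04 [ 0.3882  0.001  -0.001 ]
-0.02 [ 0.3829  0.001  -0.002 ]
0.0 [ 0.3802  0.001  -0.002 ]
0.02 [ 0.3787  0.001  -0.002 ]
0.04 [0.3764 0.001  0.    ]
0.06 [ 0.3738  0.001  -0.002 ]
0.08 [ 0.3726  0.     -0.003 ]
0.1 [ 0.3719  0.     -0.003 ]
0.12 [ 0.3687  0.     -0.003 ]
0.14 [ 0.3691  0.     -0.003 ]
0.16 [ 0.3661  0.     -0.001 ]
0.18 [ 0.3652 -0.001  -0.003 ]
0.2 [ 0.3651  0.     -0.003 ]
```

Request:
drive_tool(
  motion=[
    {"xyz":[45,3,0],"yaw":0,"jaw":0},
    {"xyz":[45,3,0],"yaw":0,"jaw":0},
    {"xyz":[45,3,0],"yaw":0,"jaw":0},
    {"xyz":[45,3,0],"yaw":0,"jaw":0},
    {"xyz":[33,1,-20],"yaw":0,"jaw":0},
    {"xyz":[8,0,-35],"yaw":0,"jaw":0},
    {"xyz":[0,0,-20],"yaw":0,"jaw":0},
    {"xyz":[0,0,0],"yaw":0,"jaw":0},
  ],
)

```text
time_s: 47.5
eef_pos: [0.6393, -0.1851, 0.1006]
ee_rot: [0.151, 3.066, 0.058]
force: [0.4, 0.3, -0.2]
width: 0.003
```

```bash
python3 - <<'E'
import h
h.st();h.tilt();h.togo(.621,-.189,.041,1.467)
E
```

```text
t 47.5 tcp [ 639.3 -185.1  100.6] jaw 1.4736 w 0.3 F [ 0.4  0.3 -0.2] q [-0.38  0.66  1.47  0.07  0.96 -1.89]
tool z [ 0.0734  0.0344 -0.9967]
go [-18.3  -3.9 -59.6] yaw -0.0066
```

Request:
drive_tool(
  motion=[
    {"xyz":[-19,-4,0],"yaw":0,"jaw":0},
    {"xyz":[0,0,-15],"yaw":0,"jaw":0},
    {"xyz":[0,0,-15],"yaw":0,"jaw":0},
    {"xyz":[0,0,0],"yaw":0,"jaw":0},
  ],
)

```text
time_s: 47.9
eef_pos: [0.6239, -0.1883, 0.0704]
ee_rot: [0.149, 3.062, 0.057]
force: [0.3, -0.2, -0.3]
width: 0.005
```

```bash
python3 - <<'E'
import h
h.st();h.tilt();h.togo(.621,-.189,.041,1.467)
E
```

```text
t 47.9 tcp [ 623.9 -188.3   70.4] jaw 1.4752 w 0.5 F [ 0.3 -0.2 -0.3] q [-0.39  0.67  1.53  0.08  0.88 -1.91]
tool z [ 0.0767  0.0336 -0.9965]
go [ -2.9  -0.7 -29.4] yaw -0.0082
```

Request:
drive_tool(
  motion=[
    {"xyz":[-5,-1,-12],"yaw":0,"jaw":0},
    {"xyz":[-1,0,-10],"yaw":0,"jaw":0},
    {"xyz":[-1,0,-5],"yaw":0,"jaw":0},
  ],
)

```text
time_s: 48.2
eef_pos: [0.6179, -0.1894, 0.0421]
ee_rot: [0.148, 3.06, 0.056]
force: [-0.1, 1.1, 0.9]
width: 0.004
```

Request:
drive_tool(
  motion=[
    {"xyz":[-1,0,-2],"yaw":0,"jaw":0},
  ],
)

```text
time_s: 48.3
eef_pos: [0.6169, -0.1894, 0.0396]
ee_rot: [0.149, 3.06, 0.057]
force: [3.2, 1.9, 11.2]
width: 0.002
```

Request:
drive_tool(
  motion=[
    {"xyz":[0,0,-2],"yaw":0,"jaw":0},
  ],
)

```text
time_s: 48.4
eef_pos: [0.6175, -0.1894, 0.0389]
ee_rot: [0.149, 3.059, 0.057]
force: [-8.3, 4.1, 27.5]
width: -0.001
```

Request:
drive_tool(
  motion=[
    {"xyz":[0,0,12],"yaw":0,"jaw":0},
    {"xyz":[0,0,40],"yaw":0,"jaw":0},
    {"xyz":[0,0,50],"yaw":0,"jaw":0},
    {"xyz":[-40,0,30],"yaw":0,"jaw":0},
    {"xyz":[-50,0,0],"yaw":0,"jaw":0},
    {"xyz":[-50,0,0],"yaw":0,"jaw":0},
    {"xyz":[-50,0,0],"yaw":0,"jaw":0},
    {"xyz":[0,0,0],"yaw":0,"jaw":0},
    {"xyz":[0,0,0],"yaw":0,"jaw":0},
  ],
)

```text
time_s: 49.3
eef_pos: [0.4234, -0.1889, 0.1793]
ee_rot: [0.147, 3.051, 0.049]
force: [0.6, 0.4, -0.4]
width: 0.005
```

```bash
python3 - <<'E'
import h,cv2,ov,hk
h.st()
s=h.grab('side','p');h.crop(s,240,130,390,300,3.5,'p1',hk.hook('side',0))
t=h.grab('top','pt');h.crop(t,205,60,425,210,3.6,'p2')
E
```

```text
t 49.3 tcp [ 423.4 -188.9  179.3] jaw 1.476 w 0.5 F [ 0.6  0.4 -0.4] q [-0.56  0.21  1.95  0.09  0.92 -2.09]
```

View pics/p1.png

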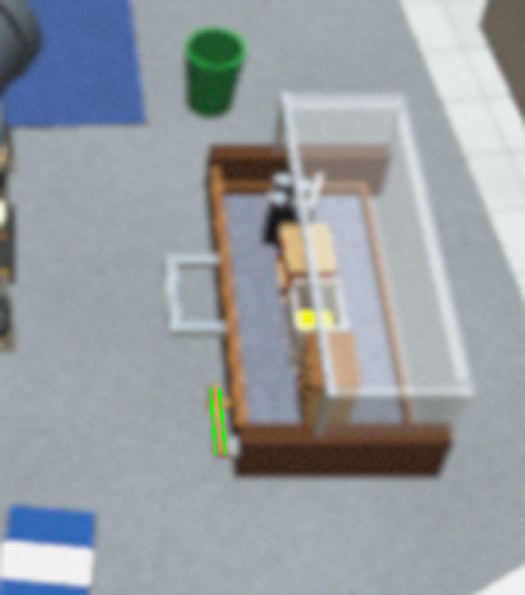

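View pics/p2.png

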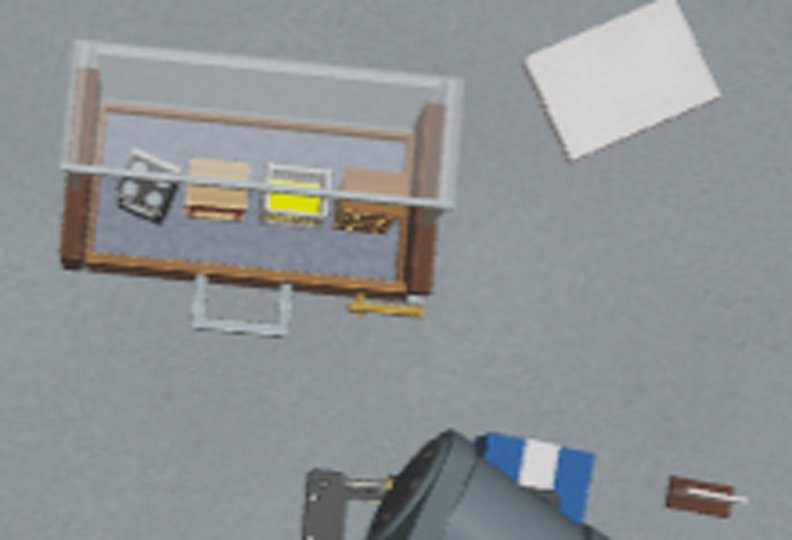

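The last pictures show the tray home, four pieces standing on its floor, the hook lying across its pin, and the arm clear. I'm handing the job in.

```bash
python3 - <<'E'
from plant import env
print(env.close_job())
E
```

```text
the job is handed in; nothing more can be done
None
```

I pulled the tray out to its end stop and stood the dresser, table, cot and small stove on its floor. I then pushed the tray home, swung the hook down, and handed the job in at about 49 s. No verdict was given.

- **Tray:** it stopped hard at the home end with about 20 N on the handle, and the overlay in both cameras matches fully home.
- **Pieces:** all four look upright in the last top and side pictures. They were gripped at 8 N, with the stove eased to 3 N as it was set down. The highest push while setting one down was about 11 N, on the dresser.
- **Table:** it was knocked aside on the mat while I placed the dresser, so I found it again before gripping it.
- **Hook:** two presses at different points along the arm met a firm stop at the same height, about 39 mm. The overlay drawn at level also lies on it. A numerical fit of the hook angle from the picture was inconclusive, because the front panel's colour got into the mask.
- **Tool tilt:** the tool picked up a tilt of up to about 0.1 rad over the run. I turned it half round before the stove to counter this. Nothing tipped.
- **Other things:** I did not measure the box, pot or ticket stand, but they show no visible movement in the pictures.

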